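# Boil the breakfast eggs

## Task

The last batch is out but the egg cooker is still on: first turn the dial down in its well back to the off mark (white dash), then take off the clear lid and set it aside, stand every egg from the wooden holder upright in a wire seat of the cooker, put the lid back on squarely and last turn the dial clockwise to the orange three-dot mark. Eggs crack: grip them with well under 40 N and set them down without a knock; leave the milk jug and tea box alone.

Things in the scene. Friction and masses are not known exactly. Their poses are not given: they have to be found in the camera images.
- cooker: Egg cooker, a fixed steel unit: round base 200 mm across, control box 118 mm wide in front (front face 230 mm from the base's middle). Origin: under the middle of the round base, on the worktop; z up, x away from the control box (the dial lies towards -x). Flat shoulder 36 mm up; a thin pan rim, 158 mm outside diameter, rises 10 mm above it; inside that a wire rack with six egg seats.
- seat_1 (a point): Seat 1 of 6 in the cooker's wire rack: a horizontal ring of 3.6 mm steel wire, 40 mm clear inside, its wire centre at this point, 52 mm above the worktop; the six seats lie evenly on a circle of 52 mm radius round the middle of the cooker (52 mm from one to the next). An egg let in pointed end down stands on the pan floor 16 mm below this point, held upright by the ring with 1 to 2 mm play (it may lean a little); its centre is then 13 mm above this point.
- seat_2 (a point): Seat 2 of 6 in the cooker's wire rack: a horizontal ring of 3.6 mm steel wire, 40 mm clear inside, its wire centre at this point, 52 mm above the worktop; the six seats lie evenly on a circle of 52 mm radius round the middle of the cooker (52 mm from one to the next). An egg let in pointed end down stands on the pan floor 16 mm below this point, held upright by the ring with 1 to 2 mm play (it may lean a little); its centre is then 13 mm above this point.
- seat_3 (a point): Seat 3 of 6 in the cooker's wire rack: a horizontal ring of 3.6 mm steel wire, 40 mm clear inside, its wire centre at this point, 52 mm above the worktop; the six seats lie evenly on a circle of 52 mm radius round the middle of the cooker (52 mm from one to the next). An egg let in pointed end down stands on the pan floor 16 mm below this point, held upright by the ring with 1 to 2 mm play (it may lean a little); its centre is then 13 mm above this point.
- seat_4 (a point): Seat 4 of 6 in the cooker's wire rack: a horizontal ring of 3.6 mm steel wire, 40 mm clear inside, its wire centre at this point, 52 mm above the worktop; the six seats lie evenly on a circle of 52 mm radius round the middle of the cooker (52 mm from one to the next). An egg let in pointed end down stands on the pan floor 16 mm below this point, held upright by the ring with 1 to 2 mm play (it may lean a little); its centre is then 13 mm above this point.
- seat_5 (a point): Seat 5 of 6 in the cooker's wire rack: a horizontal ring of 3.6 mm steel wire, 40 mm clear inside, its wire centre at this point, 52 mm above the worktop; the six seats lie evenly on a circle of 52 mm radius round the middle of the cooker (52 mm from one to the next). An egg let in pointed end down stands on the pan floor 16 mm below this point, held upright by the ring with 1 to 2 mm play (it may lean a little); its centre is then 13 mm above this point.
- seat_6 (a point): Seat 6 of 6 in the cooker's wire rack: a horizontal ring of 3.6 mm steel wire, 40 mm clear inside, its wire centre at this point, 52 mm above the worktop; the six seats lie evenly on a circle of 52 mm radius round the middle of the cooker (52 mm from one to the next). An egg let in pointed end down stands on the pan floor 16 mm below this point, held upright by the ring with 1 to 2 mm play (it may lean a little); its centre is then 13 mm above this point.
- lid_knob (a point): Middle of the grip height of the round black knob on top of the lid: knob 31 mm across; it is upright from 9 mm below to 9 mm above this point; under it a neck, and the dome of the lid 22 mm below this point.
- lid_rim (a point): Lid: clear plastic dome, open below, 180 g, 178 mm across the rim (170 inside), 116 mm tall with its knob. Point: middle of its lower rim, 104 mm below lid_knob; z up through the knob. At the start it is on the cooker; seated, the rim lies on the shoulder round the pan rim with 6 mm play and this point is 36 mm above the cooker origin. It may stand on the worktop or the serving tray meanwhile.
- dial_grip (a point): Dial: grey bar grip 44 mm long, 16 thick, 20 high, white line at its pointer end; turns about the vertical through this point, 25 mm above the worktop, 172 mm from the base's middle. It stands in a round well 72 mm across, 22 deep: floor 14 mm, panel top 36 mm above the worktop, dial top 2 mm below the panel, a 2 mm skirt disc 48 mm across under the bar. x along the bar to the pointer; y across it.
- dial (a joint): Angle of the dial in rad: 0 at the off mark (white dash), growing clockwise seen from above; one-dot mark 0.8, two dots 1.6, three orange dots 2.4, end stops at 0 and 2.9. It starts at 0.7 to 1.7. Turns lightly (0.04 N m) and stays where it is left.
- holder: Fixed wooden egg holder, 178 mm (its x) by 136 mm (its y), 18 mm high, with six round hollows 37 mm across, 13 mm deep, in two rows 74 mm apart along y, three in a row 58 mm apart along x. Origin at the centre of its underside. Some hollows are empty.
- egg_1_center (a point): Hen's egg, mid brown; 58 mm tall, 44 mm across at its widest, 2 mm above this point (its centre, half-way up); 60 g. It stands upright in the holder, pointed end down, this point 34 mm above the worktop and 16 mm above the holder's top. z axis up along the egg. Cracks if the fingers together press it with over 80 N (a grip of half that), or if it is knocked on the cooker with over 30 N.
- egg_2_center (a point): Hen's egg, light brown; 58 mm tall, 44 mm across at its widest, 2 mm above this point (its centre, half-way up); 60 g. It stands upright in the holder, pointed end down, this point 34 mm above the worktop and 16 mm above the holder's top. z axis up along the egg. Cracks if the fingers together press it with over 80 N (a grip of half that), or if it is knocked on the cooker with over 30 N.
- egg_3_center (a point): Hen's egg, dark brown; 58 mm tall, 44 mm across at its widest, 2 mm above this point (its centre, half-way up); 60 g. It stands upright in the holder, pointed end down, this point 34 mm above the worktop and 16 mm above the holder's top. z axis up along the egg. Cracks if the fingers together press it with over 80 N (a grip of half that), or if it is knocked on the cooker with over 30 N.
- egg_4_center (a point): Hen's egg, cream; 58 mm tall, 44 mm across at its widest, 2 mm above this point (its centre, half-way up); 60 g. It stands upright in the holder, pointed end down, this point 34 mm above the worktop and 16 mm above the holder's top. z axis up along the egg. Cracks if the fingers together press it with over 80 N (a grip of half that), or if it is knocked on the cooker with over 30 N.
- egg_5_center (a point): Hen's egg, brown; 58 mm tall, 44 mm across at its widest, 2 mm above this point (its centre, half-way up); 60 g. It stands upright in the holder, pointed end down, this point 34 mm above the worktop and 16 mm above the holder's top. z axis up along the egg. Cracks if the fingers together press it with over 80 N (a grip of half that), or if it is knocked on the cooker with over 30 N.
- creamer: Bystander: small steel milk jug with handle, 58 x 85 x 68 mm, origin under it, behind the cooker.
- tea_box: Bystander: red card box of tea sachets with a green picture, 60 x 58 x 122 mm, origin under it, behind the egg holder.
- tray_free (a point): Middle of the free near half of the fixed serving tray that lies to the right of the cooker, on the tray floor (4 mm above the worktop): a flat place 200 mm across, big enough for the lid, between the tray's 22 mm high rim and the upside-down drinking glasses (120 mm tall) on its far half.
Things that resemble listed ones, but are neither listed nor needed, are in the scene too. Leave any blue or purple look-alike of the part that bears egg_1_center alone.

How it is judged:
By the outcome, as a careful person would: the job done as asked, in the order asked, and still so for the second after the job is handed in, with the robot touching nothing.
Of egg_1, egg_2, egg_3, egg_4, egg_5 only 3 to 5 are there at a start; the rules pass over those that are not, and their reading is None.
At some moment in a run one of lid may be knocked a few centimetres aside while the robot is not near it.
It also fails if it takes over 210 s, if anything falls off the work surface, if the arm or the gripper's body presses on something with over 40 N, if the wrist force passes 120 N, or if a joint passes its speed limit or range.

## Robot

A 6-joint arm with a two-finger parallel gripper is mounted at the origin on a cart in front of the work surface, level with it; the furniture and walls round the work are solid. World frame = base frame: x ahead of the robot, y to its left, z up, the work surface at z = 0. Lengths are in m, angles in rad, forces in N, time in s.
With the tool pointing down it reaches from about 0.375 to 0.925 m from the base axis. Payload 5.7 kg.
Tool frame: the origin (TCP) lies between the finger pads; the fingertips stand 11 mm ahead of it and the grasp point (between the pads) lies 8 mm behind it (robot.tip_reach is the distance from the TCP to the fingertips, in m); z points along the fingers, y is the direction in which the jaws open and shut (so a half turn about z gives the same grasp; the last joint's range is limited). The gripper opens to 85 mm and grips with 20 to 120 N. Pads are 22 mm wide; open, the fingers measure 114 mm over their backs; the gripper's body (76 mm by 85 mm) begins 54 mm behind the grasp point. The pads swing forward as they close: fully open they stand 13 mm farther back than shut.
Start: joints at [1.184, 0.359, 1.51, -0, 1.272, -0.115], TCP at [0.161, 0.578, 0.242] pointing down, gripper open.
Joint ranges: [-2.97, 2.97], [-1.01, 2.36], [0.21, 2.38], [-0.96, 4.11], [0.2, 2.71], [-2.98, 2.98]. Speed limits (rad/s): [2.39, 2.39, 3.14, 3.14, 3.14, 3.14].

## Interface

Orientations are given as [roll, pitch, yaw] about the fixed x, y, z axes, in that order (R = Rz(yaw) Ry(pitch) Rx(roll)).
In Python, from plant import get_state, capture, ticket, robot gives the robot as it stands.
- The arm moves only by the shell command python3 -m pendant 'ROWS' [FORCE]. ROWS is JSON, a list of rows, each a list of 3 entries, a list of its own where there are three numbers: the turn, a rotation vector about the tool's x, y, z normalised to -1 to 1, where 1 is 45 degrees, then the shift along the tool's x, y, z normalised to -1 to 1, where 1 is 80 mm, then the opening, from -1 (shut) to 1 (fully open), so that 0 is half open. A call has 1 to 20 rows; each row is the pose to reach, as a shift and turn from the pose commanded when the call began, along the tool's axes at that moment; what a row does not reach only later rows make up. A row lasts 1/8 s, in which the tool goes at most 62.5 mm and 10.7 degrees, less where a joint would pass 70% of its speed; a pose out of reach is approached as far as the arm can. A call with a number of a shift or a turn outside -1 to 1 is refused whole. A call with a gripper value outside its range is refused whole. The fingers move at their own pace and stop on an object; FORCE is the grip in N (left out, the last holds). Time passes only in rows, so rows that repeat a pose let the fingers close. It gives the time, the measured TCP pose, the force and the opening at its end, in the units of the state.
- get_state(): the state, without advancing time (a new reading comes with each control period).
- capture(name): name is "scene" or "top" or "wrist"; returns a dict with "pixels" (480x640x3 uint8, blue, green, red), "fx", "fy", "cx", "cy" (pixels), "camera_from_world" (4x4, takes a point from world to camera coordinates); the wrist camera has in their place "tool_from_camera" (4x4, takes a point from camera to tool coordinates, whose origin is the TCP and whose axes are the flange's). Camera axes: x right, y down, z forward; pixel columns grow to the right and rows downward; lengths in m; the calibration is good to about 2 mm. A picture is of the moment at which its call begins: read the wrist's pose just before it. There is no depth.
- ticket.finish_job(): hands the job in, once; it reports no verdict.
The state is a dict: "t": time; "q": joint angles; "dq": joint speeds; "joint_efforts": joint torques, N m; "position": TCP position; "tool_rot": TCP orientation; "ft_force": force on the tool from outside, world axes, zero at the start; "torque": the same for the moment, N m; "gripper_width": opening from 0.0 (shut) to 1.0 (fully open).
Only numpy, scipy, OpenCV 4.12 (cv2) and the standard library are available. Lean on these libraries where they do the work, as an engineer would, in place of code of your own. Each camera call takes 0.05 s, during which the arm holds its last target.

## Working session

There is one attempt and no reset: what is moved stays moved. The work goes in short steps, Python scripts to look and compute and a shell command to move; the robot and the scene stay as the last step left them, time stands still between calls to the robot, and variables do not carry over. Pictures are saved under pics/ and viewed, and the job is handed in when it is done.

```bash
ls -la; mkdir -p pics
python3 - <<'E'
from plant import get_state, capture, ticket, robot
import cv2
s=get_state(); print(s); print([a for a in dir(robot) if a[0]!='_'])
for n in ("scene","top","wrist"):
    c=capture(n); cv2.imwrite(f"pics/{n}0.png",c["pixels"]); print(n,{k:v for k,v in c.items() if k!="pixels"})
E
```

```text
total 12
drwxr-xr-x  3 agent agent 4096 Dec  6 08:38 .
drwxr-xr-x 23 root  root  4096 Dec  6 08:38 ..
drwxr-xr-x  2 agent agent 4096 Dec  6 08:38 pics
{'t': 0.0, 'q': array([ 1.18389273e+00,  3.59526366e-01,  1.51147210e+00, -3.25643145e-05,
        1.27245009e+00, -1.15071443e-01]), 'dq': array([-0.00046201, -0.00064563, -0.00161055,  0.00151662,  0.00103077,
        0.00150939]), 'joint_efforts': array([ 3.42991865e-03, -5.27617550e+01, -2.78626853e+01,  4.52316772e-05,
        1.32902968e-02, -1.19552901e-06]), 'position': array([0.16084682, 0.57734681, 0.24142573]), 'tool_rot': array([-3.13974545e+00, -1.82187933e-04,  2.86976993e+00]), 'ft_force': array([ 0.69941068, -0.45262889,  0.80802368]), 'torque': array([ 0.02482542,  0.02219526, -0.01300522]), 'gripper_width': 1.0044290745041167}
['PlanningError', 'tip_reach']
scene {'fx': 513.015048306193, 'fy': 513.015048306193, 'cx': 319.57401424911353, 'cy': 236.63124491829285, 'camera_from_world': array([[ 0.8502999 , -0.52592078,  0.01993501, -0.59262288],
       [-0.35945962, -0.60800124, -0.70790061,  0.29201287],
       [ 0.3844
[... 249 characters left out ...]
32444, -0.99917659,  0.02803968, -0.03835849],
       [-0.99286839,  0.02587353, -0.11637409,  0.64667609],
       [ 0.11555278, -0.03125231, -0.99280957,  1.03955398],
       [ 0.        ,  0.        ,  0.        ,  1.        ]])}
wrist {'fx': 400.9563524492618, 'fy': 400.9563524492618, 'cx': 320.079283285215, 'cy': 231.44693071659748, 'tool_from_camera': array([[ 1.08396275e-03, -9.45445548e-01, -3.25778363e-01,
         8.37128948e-02],
       [ 9.99999349e-01,  9.08406423e-04,  6.91001194e-04,
         9.23098991e-04],
       [-3.57364846e-04, -3.25778899e-01,  9.45445916e-01,
        -1.31304752e-01],
       [ 0.00000000e+00,  0.00000000e+00,  0.00000000e+00,
         1.00000000e+00]])}
```

View pics/scene0.png

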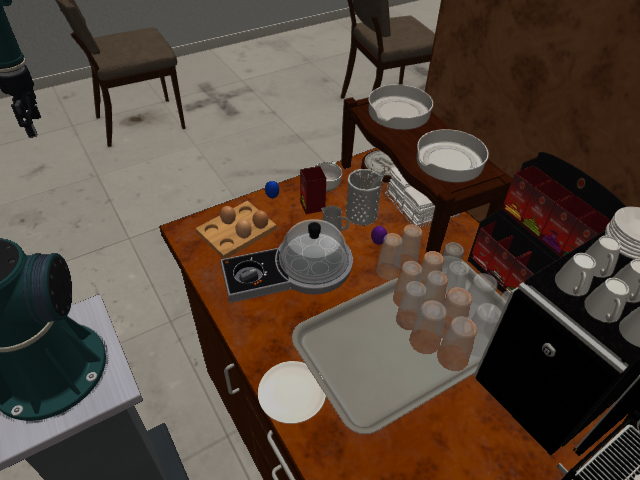

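View pics/top0.png

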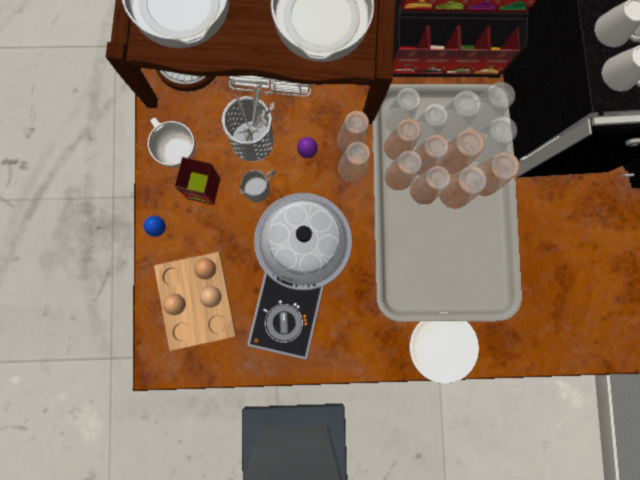

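View pics/wrist0.png

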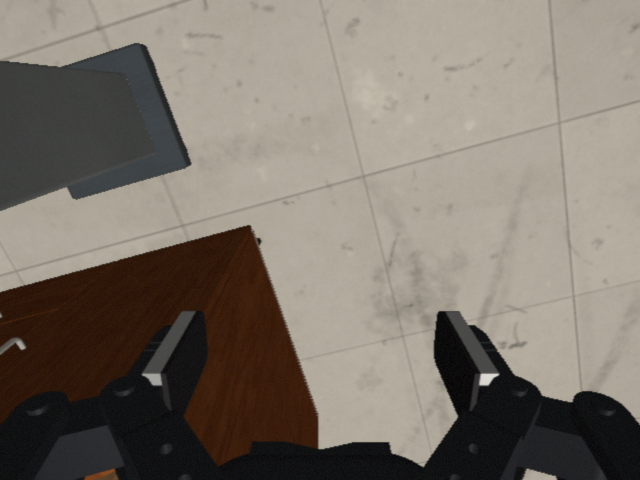

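Run:
```python
import cv2
a=cv2.imread('pics/top0.png'); b=cv2.imread('pics/scene0.png')
x=cv2.resize(a[180:380,140:360],None,fx=3.4,fy=3,interpolation=2)
cv2.imwrite('pics/t0c.png',cv2.resize(a[185:370,145:365],None,fx=3.2,fy=3.2,interpolation=2))
cv2.imwrite('pics/s0c.png',cv2.resize(b[180:310,180:370],None,fx=4,fy=4,interpolation=2))
```

```text
(no output)
```

View pics/t0c.png

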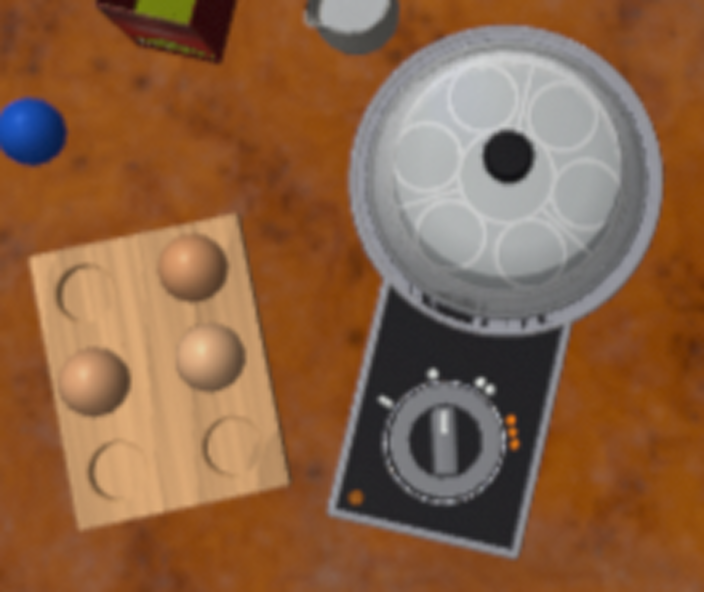

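View pics/s0c.png

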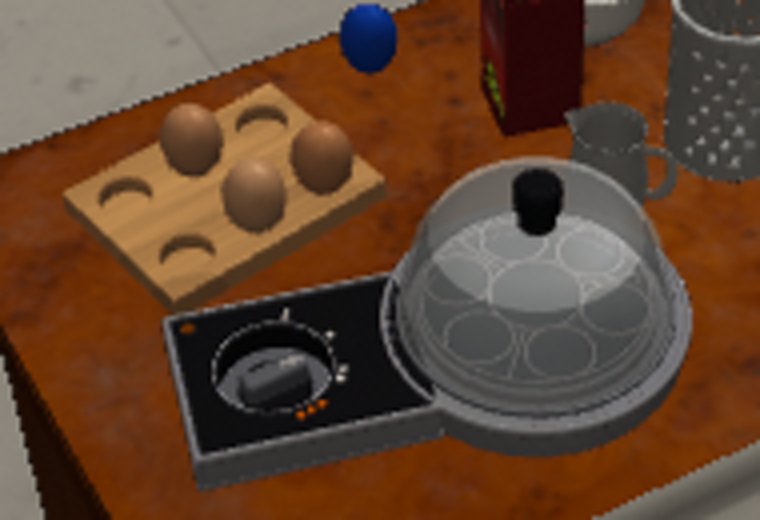

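```bash
cat > h.py <<'E'
import numpy as np, cv2
from scipy.spatial.transform import Rotation as R
from plant import get_state, capture
def cam(name):
    """returns pixels, K, world_from_camera"""
    s=get_state(); c=capture(name)
    K=np.array([[c['fx'],0,c['cx']],[0,c['fy'],c['cy']],[0,0,1]])
    if name=='wrist':
        T=np.eye(4); T[:3,:3]=R.from_euler('xyz',s['tool_rot']).as_matrix(); T[:3,3]=s['position']
        W=T@c['tool_from_camera']
    else: W=np.linalg.inv(c['camera_from_world'])
    return c['pixels'],K,W
def ray(K,W,uv,z):
    uv=np.atleast_2d(np.asarray(uv,float))
    d=np.c_[uv,np.ones(len(uv))]@np.linalg.inv(K).T@W[:3,:3].T
    o=W[:3,3]; return o+d*((z-o[2])/d[:,2])[:,None]
def proj(K,W,p):
    p=np.atleast_2d(p); q=(p-W[:3,3])@W[:3,:3]; q=q@K.T; return q[:,:2]/q[:,2:]
def tri(K1,W1,u1,K2,W2,u2):
    def r(K,W,u):
        d=W[:3,:3]@np.linalg.inv(K)@np.array([u[0],u[1],1.]); return W[:3,3],d/np.linalg.norm(d)
    o1,d1=r(K1,W1,u1);o2,d2=r(K2,W2,u2)
    t=np.linalg.lstsq(np.c_[d1,-d2],o2-o1,rcond=None)[0]
    a=o1+t[0]*d1;b=o2+t[1]*d2; return (a+b)/2,np.linalg.norm(a-b)
def blobs(mask,amin):
    n,l,st,ce=cv2.connectedComponentsWithStats(mask.astype(np.uint8))
    return [(st[i],ce[i],l==i) for i in range(1,n) if st[i][4]>=amin]
def to_tool(dp):
    """world shift -> rows units (tool axes now)"""
    s=get_state(); return R.from_euler('xyz',s['tool_rot']).as_matrix().T@np.asarray(dp)/0.08
E
python3 - <<'E'
from h import *
np.set_printoptions(precision=4,suppress=True)
im,K,W=cam('top'); sc,K2,W2=cam('scene')
hsv=cv2.cvtColor(im,cv2.COLOR_BGR2HSV); g=cv2.cvtColor(im,cv2.COLOR_BGR2GRAY)
# knob
roi=np.zeros(g.shape,bool); roi[190:290,250:355]=1
for st,ce,_ in blobs((g<40)&roi,40): print('knob',st,ce,ray(K,W,ce,.149))
g2=cv2.cvtColor(sc,cv2.COLOR_BGR2GRAY); roi2=np.zeros(g.shape,bool); roi2[215:245,300:330]=1
for st,ce,_ in blobs((g2<40)&roi2,30): print('knob scene',st,ce)
# panel dark
roi=np.zeros(g.shape,bool); roi[265:370,235:340]=1
for st,ce,m in blobs((g<50)&roi,60): print('dark',st,ce)
bl=blobs((hsv[...,1]>100)&(hsv[...,2]>150)&(hsv[...,0]<20)&roi,3)
for st,ce,m in bl: print('orange',st,ce,ray(K,W,ce,.036))
# eggs
sub=hsv[240:355,150:240]; print(sub.reshape(-1,3).mean(0)); 
for p in [(205,268),(174,303),(210,296),(190,280),(194,330),(170,278)]: print(p,hsv[p[1],p[0]],im[p[1],p[0]])
c=[]
E
```

```text
knob [297 227  14  15 158] [303.443  233.7532] [[ 0.6516 -0.0388  0.149 ]]
knob [264 277  25  13 148] [272.7568 285.3581] [[0.558  0.0198 0.149 ]]
knob scene [308 222  13  17 163] [313.8466 229.7975]
dark [ 251  276   69   80 2104] [285.1492 315.1074]
dark [288 313   7  20 100] [290.4  322.22]
dark [273 314   7  19  80] [276.4625 322.9875]
orange [303 315   3   3   6] [304.1667 315.8333] [[ 0.4989 -0.0375  0.036 ]]
orange [304 319   2   2   4] [304.5 319.5] [[ 0.4915 -0.038   0.036 ]]
orange [305 323   2   2   4] [305.5 323.5] [[ 0.4834 -0.0398  0.036 ]]
[ 13.7999 153.0991 167.7283]
(205, 268) [ 13 129 190] [ 94 135 190]
(174, 303) [ 13 118 196] [105 145 196]
(210, 296) [ 14 106 212] [124 165 212]
(190, 280) [ 15 118 197] [106 151 197]
(194, 330) [ 15 117 198] [107 153 198]
(170, 278) [ 15 117 202] [109 156 202]
```

```bash
python3 -m pendant '[[[0,0,0],[-0.45,-0.5,0],1],[[0,0,0],[-0.9,-1,0],1],[[0,0,0],[-0.9,-1,0],1]]'
for i in 1; do python3 -m pendant '[[[0,0,0],[-0.45,-0.5,0],1],[[0,0,0],[-0.9,-1,0],1]]'; done
python3 -m pendant '[[[0,0,0],[-0.45,-0.5,0],1],[[0,0,0],[-0.9,-1,0],1]]'
python3 -m pendant '[[[0,0,0],[-0.45,-0.5,0],1],[[0,0,0],[-0.9,-1,0],1]]'
python3 -m pendant '[[[0,0,0],[-0.45,-0.5,0],1],[[0,0,0],[-0.9,-1,0],1]]'
python3 -m pendant '[[[0,0,0],[-0.45,-0.5,0],1],[[0,0,0],[-0.9,-1,0],1],[[0,0,0],[-0.9,-1,0],1],[[0,0,0],[-0.9,-1,0],1]]'; python3 -c "from plant import robot;print(robot.tip_reach)"
```

```text
t: 0.62
position: [0.2096, 0.4783, 0.242]
tool_rot: [-3.139, 0.0, 2.867]
ft_force: [-0.9, 0.7, 0.4]
gripper_width: 0.999
t: 0.88
position: [0.2574, 0.3853, 0.2425]
tool_rot: [3.14, 0.0, 2.871]
ft_force: [1.4, -0.6, 0.2]
gripper_width: 0.999
t: 1.12
position: [0.3056, 0.2884, 0.2426]
tool_rot: [3.14, 0.001, 2.871]
ft_force: [1.3, -0.6, 0.6]
gripper_width: 1.002
t: 1.38
position: [0.3538, 0.1917, 0.2427]
tool_rot: [3.14, 0.001, 2.87]
ft_force: [0.6, 0.5, 0.6]
gripper_width: 1.001
t: 1.62
position: [0.4019, 0.095, 0.2427]
tool_rot: [3.141, 0.001, 2.87]
ft_force: [0.8, 1.4, 0.4]
gripper_width: 0.998
t: 2.12
position: [0.4483, 0.0002, 0.2421]
tool_rot: [3.141, -0.001, 2.869]
ft_force: [0.3, 1.3, 0.4]
gripper_width: 0.998
0.011
```

Run:
```python
from h import *
im,K,W=cam('wrist'); cv2.imwrite('pics/w1.png',im); np.savez('w1.npz',im=im,K=K,W=W)
im,K,W=cam('top'); np.savez('t0.npz',im=im,K=K,W=W)
```

```text
(no output)
```

View pics/w1.png

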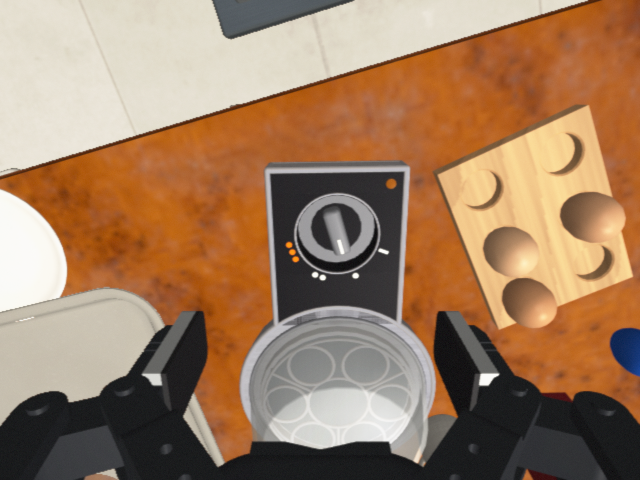

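Run:
```python
from h import *
np.set_printoptions(precision=4,suppress=True)
d=np.load('w1.npz'); im,K,W=d['im'],d['K'],d['W']
g=cv2.cvtColor(im,cv2.COLOR_BGR2GRAY); hsv=cv2.cvtColor(im,cv2.COLOR_BGR2HSV)
# panel outline: non-wood region (low sat) connected around panel
m=((hsv[...,1]<90)|(g<45)); roi=np.zeros(g.shape,bool); roi[150:300,240:430]=1
b=max(blobs(m&roi,500),key=lambda b:b[0][4]); 
ys,xs=np.where(b[2])
# left/right edge lines, front(top in image) line
L=[];Rr=[];T=[]
for y in range(180,290,2):
    x=xs[ys==y]; L.append((x.min(),y)); Rr.append((x.max()+1,y))
for x in range(280,400,3): T.append((x,ys[xs==x].min()))
def fit(p):
    vx,vy,x0,y0=cv2.fitLine(np.array(p,np.float32),cv2.DIST_HUBER,0,.01,.01).ravel(); return np.array([x0,y0]),np.array([vx,vy])
def inter(a,b):
    t=np.linalg.solve(np.c_[a[1],-b[1]],b[0]-a[0]); return a[0]+t[0]*a[1]
l,r,t=fit(L),fit(Rr),fit(T)
c=[inter(l,t),inter(r,t)]; print('corners px',c)
P=ray(K,W,c,.036); print(P,np.linalg.norm(P[0]-P[1]))
ydir=(P[1]-P[0])[:2]; 
def line(lf): q=ray(K,W,[lf[0]-40*lf[1],lf[0]+40*lf[1]],.036)[:,:2]; v=q[1]-q[0]; v*=np.sign(v[0]);return v/np.linalg.norm(v)
print('yaw sides',[np.arctan2(*line(q)[::-1]) for q in(l,r)],'front',np.arctan2(ydir[1],ydir[0])-np.pi/2)
yaw=np.mean([np.arctan2(*line(q)[::-1]) for q in(l,r)]+[np.arctan2(ydir[1],ydir[0])-np.pi/2])
ux=np.array([np.cos(yaw),np.sin(yaw)])
mid=P.mean(0)[:2]; print('yaw',yaw,'base',mid+.23*ux,'dial',mid+.058*ux)
# marks
roi=np.zeros(g.shape,bool); roi[190:290,275:395]=1
for st,ce,_ in blobs((g>150)&roi,4): print('white',st,ce,ray(K,W,ce,.036))
for st,ce,_ in blobs((hsv[...,1]>180)&(g>90)&roi,4): print('or',st,ce,ray(K,W,ce,.036))
q=ray(K,W,[[330,224],[339,246]],.034); print(q)
# well circle : dark/gray
cv2.imwrite('pics/w1c.png',cv2.resize(im[180:290,270:410],None,fx=5,fy=5,interpolation=2))
```

```text
corners px [array([263.7251, 162.3574], dtype=float32), array([410.7182, 160.6303], dtype=float32)]
[[ 0.408  -0.0365  0.036 ]
 [ 0.4397  0.0828  0.036 ]] 0.12343081613382902
yaw sides [np.float64(-0.2565477039884316), np.float64(-0.25563493075391885)] front -0.2598215759204625
yaw -0.2573347368876043 base [ 0.6463 -0.0354] dial [0.48   0.0084]
white [ 295  193   85   81 2461] [336.4604 230.0077] [[0.4825 0.0071 0.036 ]]
white [287 243   4   4  16] [288.5 244.5] [[ 0.4842 -0.038   0.036 ]]
white [378 248  11   6  37] [383.1351 250.8378] [[0.5131 0.0427 0.036 ]]
white [290 250   5   5  18] [291.8889 251.7222] [[ 0.4917 -0.0371  0.036 ]]
white [293 257   5   5  18] [295.1111 258.7222] [[ 0.4991 -0.0363  0.036 ]]
white [312 272   6   6  29] [314.5862 274.2759] [[ 0.5188 -0.0234  0.036 ]]
white [352 273   7   6  30] [355.1667 275.2   ] [[0.5298 0.0125 0.036 ]]
white [319 275   7   5  28] [322.2857 277.0714] [[ 0.5235 -0.0173  0.036 ]]
white [275 276   1  14  14] [275.  282.5] [[ 0.517  -0.0612  0.036 ]]
or [286 242   6   6  32] [288.5 244.5] [[ 0.4842 -0.038   0.036 ]]
or [289 249   7   6  33] [291.9091 251.697 ] [[ 0.4917 -0.0371  0.036 ]]
or [292 256   7   6  33] [295.0909 258.697 ] [[ 0.499  -0.0363  0.036 ]]
[[0.4761 0.0029 0.034 ]
 [0.4986 0.0053 0.034 ]]
```

View pics/w1c.png

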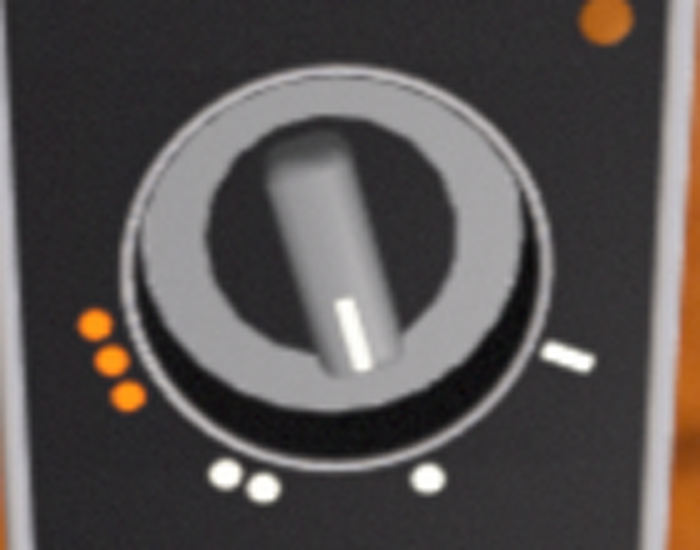

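```bash
cat >> h.py <<'E'
from scipy.optimize import least_squares
def circ(P,r=None):
    P=np.asarray(P)[:,:2]
    if r is None:
        f=lambda v:np.hypot(*(P-v[:2]).T)-v[2]; return least_squares(f,[*P.mean(0),.04]).x
    return least_squares(lambda v:np.hypot(*(P-v[:2]).T)-r,P.mean(0)).x
E
python3 - <<'E'
from h import *
np.set_printoptions(precision=4,suppress=True)
d=np.load('w1.npz'); im,K,W=d['im'],d['K'],d['W']
P=ray(K,W,[(294,232.4),(380.6,232.4),(337.6,192.8),(337.6,274)],.036); print('well',P[:,:2].tolist(),circ(P))
M=np.array([[.5131,.0427],[.5298,.0125],[.5212,-.0204],[.4917,-.0371]])
c=circ(M); print('marks',c); a=np.arctan2(*(M-c[:2]).T[::-1]); print(a,np.diff(a))
# floor/skirt circles
F=np.array([(205,240),(456,235),(335,115)])/5+[270,180]
# gray ring outer vis = panel rim at top
b=np.array([(345,300),(365,368),(325,140)])/5+[270,180]
q=ray(K,W,b,.034); print(q); v=q[1]-q[0]; print('line ang',np.arctan2(v[1],v[0])); v=q[1]-q[2]; print('bar ang',np.arctan2(v[1],v[0]))
E
```

```text
well [[0.4744840461689834, -0.029925077249269974], [0.495188905176983, 0.04439336391981474], [0.44998574196329033, 0.016673297546906128], [0.524241910614951, -0.002858350443282351]] [0.487  0.0066 0.0385]
marks [0.4855 0.0072 0.0448]
[ 0.9105  0.1191 -0.6587 -1.4325] [-0.7914 -0.7778 -0.7739]
[[0.493  0.0068 0.034 ]
 [0.5067 0.0069 0.034 ]
 [0.4631 0.011  0.034 ]]
line ang 0.012176827156866658
bar ang -0.09201242217529672
```

```bash
cat >> h.py <<'E'
def plan(xyz,yaw):
    """units for rows: turn rotvec/45deg, shift/80mm, both in the tool axes now"""
    s=get_state(); R0=R.from_euler('xyz',s['tool_rot']); Rt=R.from_euler('xyz',[np.pi,0,yaw])
    rv=(R0.inv()*Rt).as_rotvec()/(np.pi/4); sh=R0.inv().apply(np.asarray(xyz)-s['position'])/.08
    print('turn',rv.round(3),'shift',sh.round(3),'calls>=',np.abs(np.r_[rv,sh]).max().round(2), 'at',s['position'].round(4),s['tool_rot'].round(3),'F',s['ft_force'].round(1),'gw',round(s['gripper_width'],3),'t',round(s['t'],2))
E
python3 -c "
from h import *
plan([.4865,.007,.12],np.pi)"
```

```text
turn [ 0.001 -0.001 -0.344] shift [-0.447  0.202  1.527] calls>= 1.53 at [0.4478 0.0009 0.2422] [ 3.141e+00 -1.000e-03  2.871e+00] F [-0.8  0.2 -0. ] gw 0.994 t 2.23
```

```bash
python3 -m pendant '[[[0,0,-0.2],[-0.25,0.1,0.4],-0.34],[[0,0,-0.344],[-0.447,0.202,0.8],-0.34],[[0,0,-0.344],[-0.447,0.202,0.8],-0.34],[[0,0,-0.344],[-0.447,0.202,0.8],-0.34],[[0,0,-0.344],[-0.447,0.202,0.8],-0.34]]' 20
python3 - <<'E'
from h import *
im,K,W=cam('wrist'); cv2.imwrite('pics/w2.png',im); np.savez('w2.npz',im=im,K=K,W=W)
plan([.4865,.007,.033],np.pi)
E
```

```text
t: 2.85
position: [0.4872, 0.0058, 0.1796]
tool_rot: [-3.141, 0.002, 3.139]
ft_force: [-0.8, -0.1, -0.0]
gripper_width: 0.33
turn [-0.     0.002 -0.003] shift [0.013 0.017 1.832] calls>= 1.83 at [0.4872 0.0057 0.1795] [-3.141e+00  2.000e-03  3.139e+00] F [ 0.  -0.1  0.4] gw 0.331 t 2.9
```

View pics/w2.png

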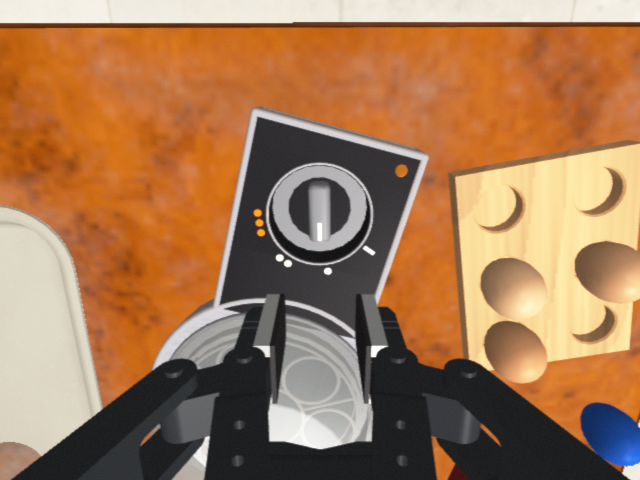

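Run:
```python
from h import *
np.set_printoptions(precision=4,suppress=True)
d=np.load('w2.npz'); im,K,W=d['im'],d['K'],d['W']
g=cv2.cvtColor(im,cv2.COLOR_BGR2GRAY)
P=ray(K,W,[(266,213),(374,213),(320,162.5),(320,265)],.036); print('well',P[:,:2].tolist(),circ(P))
hsv=cv2.cvtColor(im,cv2.COLOR_BGR2HSV);roi=np.zeros(g.shape,bool); roi[160:290,240:390]=1
for st,ce,_ in blobs((g>150)&roi,4): print('white',st,ce,ray(K,W,ce,.036))
cv2.imwrite('pics/w2c.png',cv2.resize(im[150:280,240:400],None,fx=4.5,fy=4.5,interpolation=2))
```

```text
well [[0.48469983418443724, -0.03185912841546017], [0.48478175058715073, 0.04522637157758039], [0.4487387298410982, 0.0067241697708213186], [0.5251941718158903, 0.006638030714462768]] [0.487  0.0067 0.0384]
white [240 160   8  40 169] [242.4675 174.3728] [[ 0.4569 -0.0469  0.036 ]]
white [ 266  163  107  102 4672] [319.3624 209.4831] [[0.4821 0.0062 0.036 ]]
white [254 210   7   6  37] [257.0811 212.4595] [[ 0.4843 -0.0382  0.036 ]]
white [256 220   7   6  38] [259.  222.5] [[ 0.4918 -0.0372  0.036 ]]
white [258 230   7   6  35] [260.6286 232.4286] [[ 0.4994 -0.0364  0.036 ]]
white [363 246  12   9  58] [368.5 250. ] [[0.5132 0.0424 0.036 ]]
white [377 253  13  37 179] [384.4693 274.2849] [[0.5329 0.0552 0.036 ]]
white [276 254   8   8  47] [279.383  257.3191] [[ 0.519  -0.0235  0.036 ]]
white [284 260   8   7  46] [287.4783 263.1087] [[ 0.5236 -0.0176  0.036 ]]
white [324 268   8   7  47] [327.5319 270.7234] [[0.5299 0.0123 0.036 ]]
```

View pics/w2c.png

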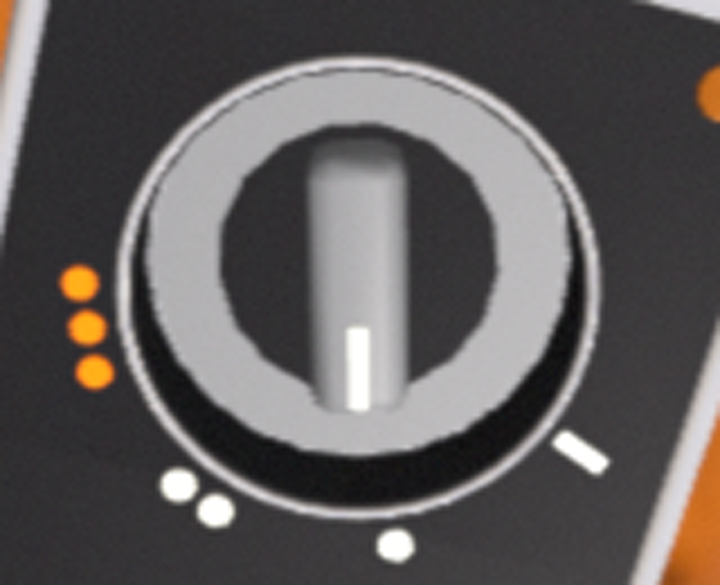

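```bash
python3 -m pendant '[[[0,0,0],[0.005,0.012,0.5],-0.34],[[0,0,0],[0.005,0.012,1],-0.34],[[0,0,0],[0.005,0.012,1],-0.34],[[0,0,0],[0.005,0.012,1],-0.34]]'; python3 -c "
from h import *
plan([.4868,.0065,.033],np.pi)"
```

```text
t: 3.4
position: [0.4876, 0.0063, 0.0997]
tool_rot: [-3.141, 0.002, 3.14]
ft_force: [0.2, 0.3, -0.8]
gripper_width: 0.331
turn [-0.     0.002 -0.003] shift [0.011 0.003 0.833] calls>= 0.83 at [0.4876 0.0063 0.0997] [-3.141e+00  2.000e-03  3.140e+00] F [ 0.2  0.3 -0.8] gw 0.331 t 3.4
```

```bash
python3 -m pendant '[[[0,0,0],[0.01,0.003,0.4],-0.34],[[0,0,0],[0.01,0.003,0.7],-0.34],[[0,0,0],[0.01,0.003,0.833],-0.34],[[0,0,0],[0.01,0.003,0.833],-0.34],[[0,0,0],[0.01,0.003,0.833],-0.34]]'; python3 -m pendant '[[[0,0,0],[0,0,0],-0.7],[[0,0,0],[0,0,0],-1],[[0,0,0],[0,0,0],-1],[[0,0,0],[0,0,0],-1],[[0,0,0],[0,0,0],-1]]' 20
```

```text
t: 4.03
position: [0.4869, 0.0066, 0.0328]
tool_rot: [-3.141, 0.002, 3.14]
ft_force: [0.3, -0.0, 0.5]
gripper_width: 0.332
t: 4.65
position: [0.4868, 0.0052, 0.0329]
tool_rot: [-3.139, 0.002, 3.141]
ft_force: [-1.9, -7.9, 6.1]
gripper_width: 0.175
```

```bash
python3 -m pendant '[[[0,0,-0.15],[0,0,0],-1],[[0,0,-0.3],[0,0,0],-1],[[0,0,-0.45],[0,0,0],-1],[[0,0,-0.6],[0,0,0],-1],[[0,0,-0.6],[0,0,0],-1]]'; python3 -m pendant '[[[0,0,-0.15],[0,0,0],-1],[[0,0,-0.3],[0,0,0],-1],[[0,0,-0.45],[0,0,0],-1],[[0,0,-0.6],[0,0,0],-1],[[0,0,-0.61],[0,0,0],-1],[[0,0,-0.61],[0,0,0],-1]]'; python3 -c "
from h import *
s=get_state();print(s['torque'],s['tool_rot'],s['gripper_width'])"
```

```text
t: 5.28
position: [0.4867, 0.0055, 0.0329]
tool_rot: [-3.139, 0.001, -2.67]
ft_force: [-1.9, -6.9, 6.5]
gripper_width: 0.181
t: 6.02
position: [0.4865, 0.0057, 0.0329]
tool_rot: [-3.139, -0.0, -2.193]
ft_force: [-1.4, -6.3, 7.7]
gripper_width: 0.176
[-0.92335107  0.46757658 -0.2276115 ] [-3.13949107e+00 -4.57818328e-04 -2.19253928e+00] 0.17645628511701578
```

```bash
python3 -m pendant '[[[0,0,0],[0,0,0],-0.34],[[0,0,0],[0,0,0],-0.34],[[0,0,0],[0,0,0],-0.34],[[0,0,0],[0,0,-0.5],-0.34],[[0,0,0],[0,0,-1],-0.34],[[0,0,0],[0,0,-1],-0.34]]';python3 -m pendant '[[[0,0,0.2],[0,0,-0.5],0],[[0,0,0.4],[0,0,-1],1],[[0,0,0.6],[0,0,-1],1],[[0,0,0.8],[0,0,-1],1],[[0,0,0.8],[0,0,-1],1]]'
python3 - <<'E'
from h import *
im,K,W=cam('wrist'); cv2.imwrite('pics/w3.png',im); np.savez('w3.npz',im=im,K=K,W=W)
plan([.652,-.038,.24],np.pi)
E
```

```text
t: 6.78
position: [0.4883, 0.0066, 0.1142]
tool_rot: [-3.136, 0.003, -2.193]
ft_force: [0.3, -0.2, -0.1]
gripper_width: 0.329
t: 7.4
position: [0.4853, 0.0069, 0.1908]
tool_rot: [3.141, -0.001, -2.82]
ft_force: [-0.4, 0.1, 0.2]
gripper_width: 0.999
turn [ 0.001 -0.002  0.412] shift [-1.796 -1.194 -0.619] calls>= 1.8 at [0.4853 0.0069 0.1908] [ 3.141e+00 -2.000e-03 -2.818e+00] F [ 0.5  0.2 -0.5] gw 1.002 t 7.45
```

View pics/w3.png

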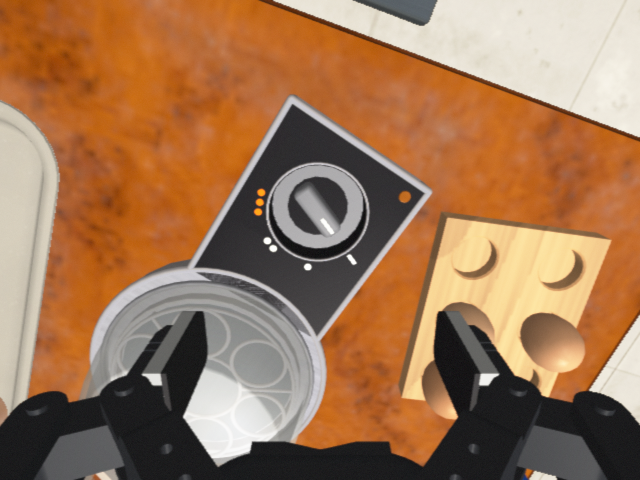

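Run:
```python
from h import *
np.set_printoptions(precision=4,suppress=True)
d=np.load('t0.npz'); im,K,W=d['im'],d['K'],d['W']
sc,K2,W2=cam('scene')
kt=(303.443+.0,233.7532); print(tri(K,W,(303.44,233.75),K2,W2,(313.85,229.8)))
# tray corners (outer rim top z=.022)
print(ray(K,W,[(377,310),(383,319),(515,318),(521,305),(517,100),(376,100)],.022))
print('floor inner', ray(K,W,[(385,300),(512,300),(512,215)],.004))
print('mid', ray(K,W,[(449,262)],.004))
cv2.imwrite('pics/t0tray.png',cv2.resize(im[70:340,360:540],None,fx=2.2,fy=2.2,interpolation=2))
# dial angle from w3
d=np.load('w3.npz'); q=ray(d['K'],d['W'],[(322,220),(332,233)],.034); print(q, np.arctan2(q[1,1]-.0066,q[1,0]-.4869))
```

```text
(array([ 0.6531, -0.039 ,  0.1379]), np.float64(1.9208707449998092e-05))
[[ 0.5061 -0.1885  0.022 ]
 [ 0.4873 -0.2002  0.022 ]
 [ 0.4811 -0.4757  0.022 ]
 [ 0.5075 -0.4903  0.022 ]
 [ 0.9518 -0.5155  0.022 ]
 [ 0.9574 -0.2062  0.022 ]]
floor inner [[ 0.5262 -0.2091  0.004 ]
 [ 0.5183 -0.4796  0.004 ]
 [ 0.7008 -0.4932  0.004 ]]
mid [[ 0.6027 -0.3498  0.004 ]]
[[0.491  0.0112 0.034 ]
 [0.4984 0.0218 0.034 ]] 0.9237599392414592
```

View pics/t0tray.png

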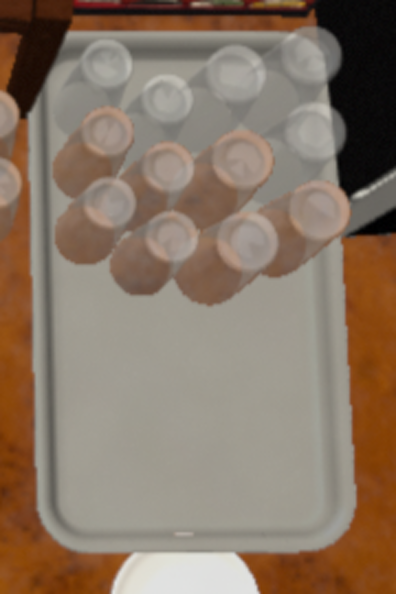

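```bash
python3 -m pendant '[[[0,0,0],[0,0,-0.6],1],[[0,0,0.2],[-0.4,-0.3,-0.75],1],[[0,0,0.412],[-0.9,-0.6,-0.75],1],[[0,0,0.412],[-0.9,-0.6,-0.75],1],[[0,0,0.412],[-0.9,-0.6,-0.75],1]]'
python3 - <<'E'
from h import *
plan([.652,-.038,.25],np.pi)
E
```

```text
t: 8.12
position: [0.5683, -0.016, 0.2506]
tool_rot: [3.141, -0.003, 3.141]
ft_force: [-0.2, -0.4, -1.2]
gripper_width: 0.999
turn [ 0.    -0.003 -0.001] shift [-1.046 -0.275  0.005] calls>= 1.05 at [ 0.5683 -0.016   0.2506] [ 3.141e+00 -3.000e-03  3.141e+00] F [-0.2 -0.4 -1.2] gw 0.999 t 8.12
```

Run:
```python
from h import *
im,K,W=cam('wrist'); cv2.imwrite('pics/w4.png',im); np.savez('w4.npz',im=im,K=K,W=W)
print(proj(K,W,[[.6525,-.039,.149],[.6525,-.039,.131]]))
```

```text
[[284.93150578 352.4717107 ]
 [286.96635133 337.40724542]]
```

View pics/w4.png

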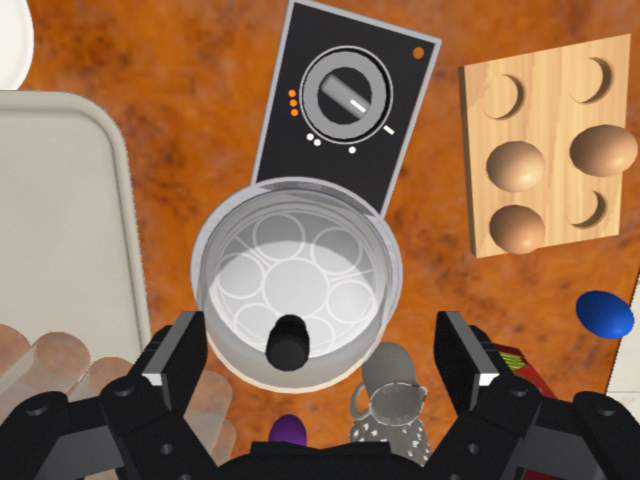

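```bash
python3 -m pendant '[[[0,0,0],[-0.5,-0.13,0],1],[[0,0,0],[-1,-0.273,0],1],[[0,0,0],[-1,-0.273,0],1],[[0,0,0],[-1,-0.273,0],1]]'
python3 - <<'E'
from h import *
plan([.652,-.0378,.134],np.pi)
E
```

```text
t: 8.68
position: [0.6476, -0.0377, 0.2511]
tool_rot: [3.141, -0.002, 3.139]
ft_force: [-0.5, 1.4, -0.1]
gripper_width: 0.996
turn [ 0.001 -0.003 -0.003] shift [-5.800e-02 -1.000e-03  1.464e+00] calls>= 1.46 at [ 0.6476 -0.0377  0.2511] [ 3.141e+00 -2.000e-03  3.139e+00] F [-0.5  1.4 -0.1] gw 0.996 t 8.68
```

```bash
python3 -m pendant '[[[0,0,0],[-0.055,0,0.5],0.6],[[0,0,0],[-0.055,0,0.9],0.4],[[0,0,0],[-0.055,0,1],0.2],[[0,0,0],[-0.055,0,1],0.2],[[0,0,0],[-0.055,0,1],0.2]]'; python3 -m pendant '[[[0,0,0],[0,0,0.25],0.2],[[0,0,0],[0,0,0.46],0.2],[[0,0,0],[0,0,0.46],0.2],[[0,0,0],[0,0,0.46],0.2]]'; python3 -m pendant '[[[0,0,0],[0,0,0],-0.2],[[0,0,0],[0,0,0],-0.6],[[0,0,0],[0,0,0],-1],[[0,0,0],[0,0,0],-1],[[0,0,0],[0,0,0],-1]]' 30
```

```text
t: 9.3
position: [0.6545, -0.0383, 0.1734]
tool_rot: [-3.141, 0.002, 3.139]
ft_force: [0.8, 0.0, 0.2]
gripper_width: 0.598
t: 9.8
position: [0.6541, -0.0383, 0.1354]
tool_rot: [-3.141, 0.001, 3.138]
ft_force: [0.4, -0.8, 0.0]
gripper_width: 0.6
t: 10.42
position: [0.6543, -0.0384, 0.1358]
tool_rot: [-3.141, 0.001, 3.138]
ft_force: [-0.3, -1.2, 6.0]
gripper_width: 0.341
```

```bash
python3 -m pendant '[[[0,0,0],[0,0,-0.2],-1],[[0,0,0],[0,0,-0.5],-1],[[0,0,0],[0,0,-1],-1],[[0,0,0],[0,0,-1],-1],[[0,0,0],[0,0,-1],-1]]'
python3 - <<'E'
from h import *
plan([.604,-.335,.215],np.pi)
im,K,W=cam('scene'); cv2.imwrite('pics/s5.png',im)
E
```

```text
t: 11.05
position: [0.6531, -0.0381, 0.2144]
tool_rot: [3.141, -0.001, 3.138]
ft_force: [0.2, -0.1, -3.1]
gripper_width: 0.344
turn [ 0.    -0.001 -0.004] shift [ 0.603 -3.714 -0.007] calls>= 3.71 at [ 0.6531 -0.0381  0.2144] [ 3.141e+00 -1.000e-03  3.138e+00] F [ 0.2 -0.1 -3.1] gw 0.344 t 11.05
```

View pics/s5.png

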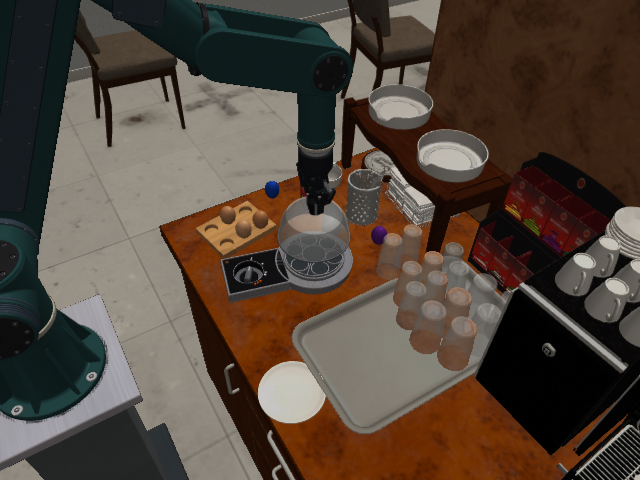

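Lid is lifted and held level. Carry it to the tray.

```bash
python3 -m pendant '[[[0,0,0],[0.3,-0.3,0],-1],[[0,0,0],[0.6,-0.65,0],-1],[[0,0,0],[0.6,-1,0],-1]]' ;python3 -m pendant '[[[0,0,0],[0,-0.4,0],-1],[[0,0,0],[0,-0.8,0],-1],[[0,0,0],[0,-1,0],-1]]';python3 -m pendant '[[[0,0,0],[0,-0.4,0],-1],[[0,0,0],[0,-0.8,0],-1],[[0,0,0],[0,-1,0],-1]]'; python3 -m pendant '[[[0,0,0],[0,-0.4,0],-1],[[0,0,0],[0,-0.7,0],-1],[[0,0,0],[0,-0.7,0],-1],[[0,0,0],[0,-0.7,0],-1],[[0,0,0],[0,-0.7,0],-1]]'
python3 - <<'E'
from h import *
plan([.604,-.335,.105],np.pi)
im,K,W=cam('top'); cv2.imwrite('pics/t5.png',im)
im,K,W=cam('wrist'); cv2.imwrite('pics/w5.png',im)
E
```

```text
t: 11.48
position: [0.6022, -0.118, 0.2129]
tool_rot: [3.14, -0.005, 3.139]
ft_force: [1.6, 0.1, -2.5]
gripper_width: 0.339
t: 11.85
position: [0.6043, -0.1992, 0.2133]
tool_rot: [3.141, -0.003, 3.137]
ft_force: [-0.3, 0.5, -1.8]
gripper_width: 0.342
t: 12.22
position: [0.6045, -0.2788, 0.2139]
tool_rot: [3.141, -0.001, 3.138]
ft_force: [-0.7, 0.6, -1.6]
gripper_width: 0.342
t: 12.85
position: [0.6048, -0.3329, 0.2148]
tool_rot: [3.141, -0.0, 3.139]
ft_force: [0.1, 0.4, -1.8]
gripper_width: 0.342
turn [ 0.001 -0.001 -0.003] shift [ 0.009 -0.028  1.373] calls>= 1.37 at [ 0.6048 -0.3329  0.2148] [ 3.141 -0.     3.139] F [ 0.1  0.4 -1.8] gw 0.342 t 12.85
```

View pics/t5.png

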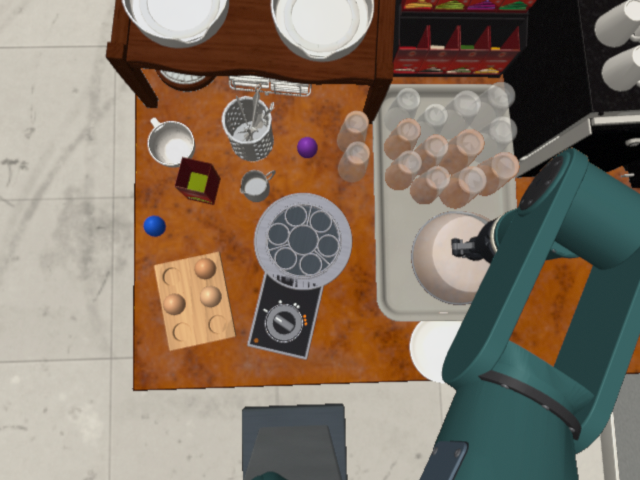

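View pics/w5.png

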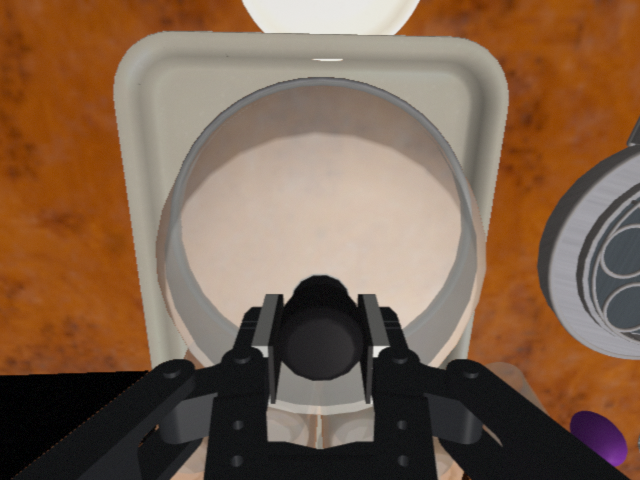

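```bash
python3 - <<'E'
from h import *
np.set_printoptions(precision=4,suppress=True)
d=np.load('t0.npz'); im,K,W=d['im'],d['K'],d['W']
print(ray(K,W,[(455,208.5),(424,204.5),(400,190)],.004)); print(ray(K,W,[(440,307),(440,312),(440,319)],.004)); print(ray(K,W,[(378,260),(384,260),(515,260)],.004))
E
python3 -m pendant '[[[0,0,0],[0.015,0,0.3],-1],[[0,0,0],[0.015,0,0.6],-1],[[0,0,0],[0.015,0,0.9],-1],[[0,0,0],[0.015,0,1],-1],[[0,0,0],[0.015,0,1],-1]]'; python3 -m pendant '[[[0,0,0],[0,0,0.15],-1],[[0,0,0],[0,0,0.25],-1],[[0,0,0],[0,0,0.3],-1],[[0,0,0],[0,0,0.33],-1],[[0,0,0],[0,0,0.35],-1],[[0,0,0],[0,0,0.36],-1],[[0,0,0],[0,0,0.36],-1]]'
```

```text
[[ 0.718  -0.3698  0.004 ]
 [ 0.7284 -0.303   0.004 ]
 [ 0.7615 -0.2525  0.004 ]]
[[ 0.5081 -0.3249  0.004 ]
 [ 0.4977 -0.3243  0.004 ]
 [ 0.4831 -0.3235  0.004 ]]
[[ 0.6111 -0.1981  0.004 ]
 [ 0.6107 -0.2109  0.004 ]
 [ 0.6032 -0.4924  0.004 ]]
t: 13.58
position: [0.6035, -0.3337, 0.1347]
tool_rot: [3.141, -0.001, 3.139]
ft_force: [-0.3, 0.1, -2.2]
gripper_width: 0.344
t: 14.45
position: [0.6036, -0.3341, 0.1062]
tool_rot: [-3.141, 0.0, 3.138]
ft_force: [0.1, 0.0, -2.7]
gripper_width: 0.343
```

```bash
python3 -m pendant '[[[0,0,0],[0,0,0.015],-1],[[0,0,0],[0,0,0.03],-1],[[0,0,0],[0,0,0.035],-1],[[0,0,0],[0,0,0.035],-1]]'; python3 -m pendant '[[[0,0,0],[0,0,0],-0.6],[[0,0,0],[0,0,0],-0.3],[[0,0,0],[0,0,0],0.2],[[0,0,0],[0,0,0],0.2],[[0,0,0],[0,0,0],0.2],[[0,0,0],[0,0,-0.5],0.2],[[0,0,0],[0,0,-1],0.2],[[0,0,0],[0,0,-1],0.2]]' 20
python3 - <<'E'
from h import *
np.set_printoptions(precision=4,suppress=True)
im,K,W=cam('top'); cv2.imwrite('pics/t6.png',im); np.savez('t6.npz',im=im,K=K,W=W)
im,K,W=cam('wrist'); cv2.imwrite('pics/w6.png',im);np.savez('w6.npz',im=im,K=K,W=W)
E
```

```text
t: 14.95
position: [0.6036, -0.3341, 0.1039]
tool_rot: [-3.141, 0.0, 3.138]
ft_force: [-2.5, 1.4, 4.8]
gripper_width: 0.345
t: 15.95
position: [0.6059, -0.3357, 0.1873]
tool_rot: [-3.137, 0.006, 3.138]
ft_force: [-0.2, -0.1, -0.2]
gripper_width: 0.6
```

View pics/w6.png

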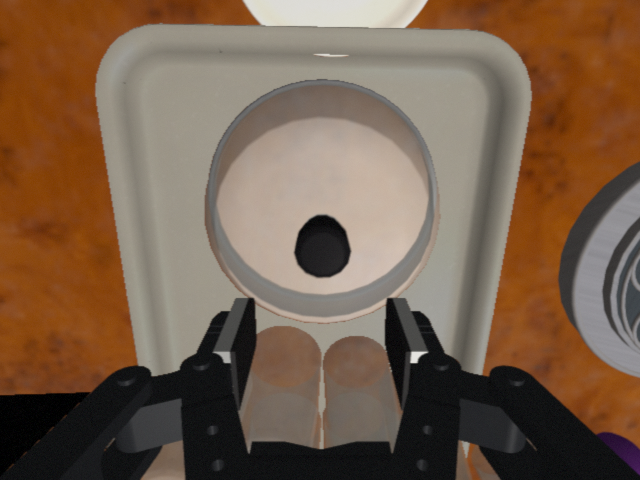

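Run:
```python
from h import *
np.set_printoptions(precision=4,suppress=True)
d=np.load('t0.npz'); im,K,W=d['im'],d['K'],d['W']
print(ray(K,W,[(205,268),(174,303),(210,296)],.036))
print('holder corners',ray(K,W,[(154,265),(219,252),(235,337),(170,350)],.018))
plan([.50,.15,.27],np.pi)
```

```text
[[0.6016 0.1621 0.036 ]
 [0.5325 0.2248 0.036 ]
 [0.5445 0.1523 0.036 ]]
holder corners [[0.6121 0.2702 0.018 ]
 [0.6356 0.136  0.018 ]
 [0.4599 0.1049 0.018 ]
 [0.4379 0.237  0.018 ]]
turn [-0.001  0.001 -0.004] shift [ 1.314  6.047 -1.085] calls>= 6.05 at [ 0.6036 -0.3341  0.1834] [-3.141  0.     3.138] F [-0.6 -0.2 -0.9] gw 0.598 t 16.05
```

```bash
python3 -m pendant '[[[0,0,0],[0,0,-0.5],0.41],[[0,0,0],[0,0.3,-1],0.41],[[0,0,0],[0.3,0.6,-1],0.41],[[0,0,0],[0.6,1,-1],0.41]]' ;python3 -m pendant '[[[0,0,0],[0,0.5,0],0.41],[[0,0,0],[0,1,0],0.41]]';python3 -m pendant '[[[0,0,0],[0,0.5,0],0.41],[[0,0,0],[0,1,0],0.41]]'; python3 -m pendant '[[[0,0,0],[0.15,0.4,0],0.41],[[0,0,0],[0.15,0.7,0],0.41],[[0,0,0],[0.15,0.7,0],0.41],[[0,0,0],[0.15,0.7,0],0.41],[[0,0,0],[0.15,0.7,0],0.41]]'
python3 - <<'E'
from h import *
plan([.5,.15,.27],np.pi+.188)
im,K,W=cam('wrist'); cv2.imwrite('pics/w7.png',im);np.savez('w7.npz',im=im,K=K,W=W)
E
```

```text
t: 16.55
position: [0.5548, -0.2532, 0.262]
tool_rot: [3.141, -0.002, 3.138]
ft_force: [-0.0, 0.0, -0.3]
gripper_width: 0.704
t: 16.8
position: [0.5548, -0.1726, 0.2616]
tool_rot: [3.14, -0.003, 3.138]
ft_force: [0.6, -0.2, -0.0]
gripper_width: 0.706
t: 17.05
position: [0.5552, -0.0924, 0.2615]
tool_rot: [3.141, -0.003, 3.138]
ft_force: [0.4, 0.1, 1.0]
gripper_width: 0.705
t: 17.68
position: [0.5445, -0.0388, 0.2628]
tool_rot: [-3.141, -0.001, 3.137]
ft_force: [0.9, -0.5, -0.1]
gripper_width: 0.708
turn [-0.    -0.001 -0.245] shift [ 0.566  2.358 -0.09 ] calls>= 2.36 at [ 0.5445 -0.0388  0.2628] [-3.141e+00 -1.000e-03  3.137e+00] F [ 0.9 -0.5 -0.1] gw 0.708 t 17.68
```

View pics/w7.png

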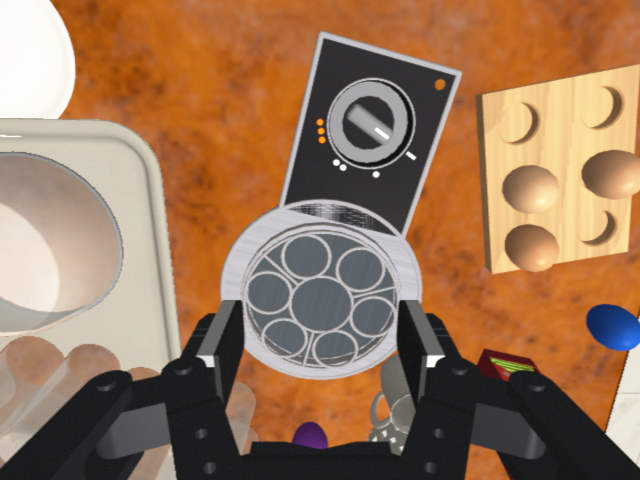

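Run:
```python
from h import *
np.set_printoptions(precision=4,suppress=True)
d=np.load('w7.npz'); im,K,W=d['im'],d['K'],d['W']
g=cv2.cvtColor(im,cv2.COLOR_BGR2GRAY)
cv2.imwrite('pics/w7c.png',cv2.resize(im[195:385,215:430],None,fx=3.5,fy=3.0,interpolation=2))
up=cv2.resize(g[200:385,215:430],None,fx=4,fy=4,interpolation=cv2.INTER_CUBIC)
m=(up<120).astype(np.uint8)
for st,ce,mk in blobs(m,2000):
    print(st,(ce/4+[215,200]).round(1))
    cs,_=cv2.findContours(mk.astype(np.uint8),cv2.RETR_EXTERNAL,cv2.CHAIN_APPROX_NONE)
    c=cs[0][:,0]/4+[215,200]-.375
    P=ray(K,W,c,.0535); x=circ(P); print('   circle',x, 'res',np.std(np.hypot(*(P[:,:2]-x[:2]).T)-x[2]), 'rel base',np.hypot(*(x[:2]-[.653,-.037])))
```

```text
[    0     0   257   204 20698] [234.8 217.6]
   circle [ 0.5811 -0.0957  0.0299] res 0.00787424726184429 rel base 0.09280660234950674
[  491     0   301   135 16091] [387.6 210.2]
   circle [0.5586 0.0149 0.0208] res 0.008637333724146533 rel base 0.10768723361370064
[  765     0    95   304 16956] [421.7 237.3]
   circle [0.585  0.0536 0.0217] res 0.009093565961288201 rel base 0.11328480253315722
[ 301   17  105   46 2392] [307.  209.8]
   circle [ 0.5578 -0.0509  0.0072] res 0.002496028186506318 rel base 0.09620884740481185
[  467    24   255   119 12363] [359.6 220. ]
   circle [ 0.5681 -0.0017  0.018 ] res 0.007615055132758155 rel base 0.09194420125047377
[ 170   90  476  118 3310] [315.1 230. ]
   circle [ 0.6462 -0.0377  0.0757] res 0.0006865437842013362 rel base 0.006847742552131106
[ 405  137  187  174 9748] [337.4 249.6]
   circle [ 0.5972 -0.0231  0.0164] res 0.006180498716245956 rel base 0.05748731343124469
[  281   147   169   159 21183] [306.2 256.6]
   circle [ 0.6026 -0.0511  0.0195] res 0.00013110139501453834 rel base 0.05230641263420795
[ 209  172   73  112 2920] [27
[... 1406 characters left out ...]
7862 rel base 0.1000785381258291
[ 145  433  162   87 4979] [269.1 317.5]
   circle [ 0.6656 -0.0872  0.0125] res 0.005478289887452595 rel base 0.051760010772367915
[  201   485   156   130 13552] [286.4 335.8]
   circle [ 0.6869 -0.0718  0.0174] res 0.00211039544698354 rel base 0.04857971666911865
[ 498  486  130  105 3464] [355.9 335.3]
   circle [ 0.6855 -0.0039  0.0111] res 0.004757474901052725 rel base 0.04643347236699271
[  402   530   157   103 12095] [334.1 345.6]
   circle [ 0.6983 -0.0248  0.0167] res 0.0023601803686310358 rel base 0.046904350140862285
[ 423  612  134   47 2450] [337.9 359.6]
   circle [ 0.6799 -0.0288  0.0369] res 0.0025569022579171913 rel base 0.02813491151155606
```

View pics/w7c.png

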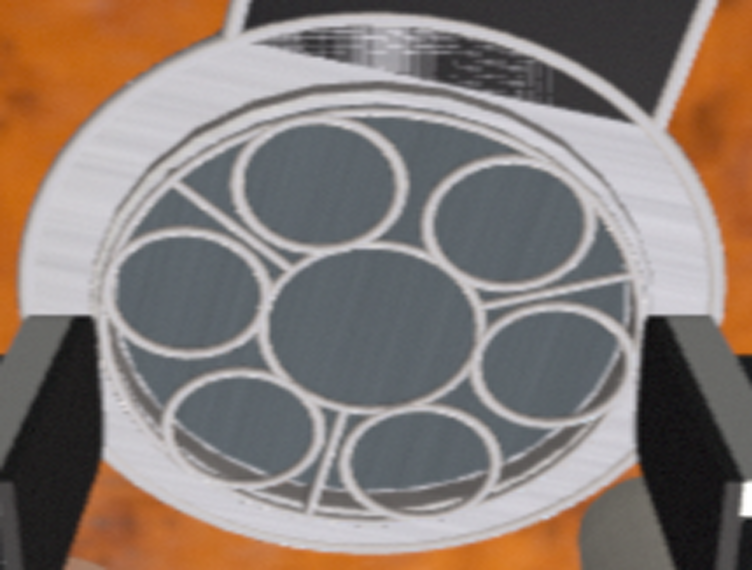

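```bash
python3 -m pendant '[[[0,0,-0.1],[0.25,0.5,0],0.41],[[0,0,-0.24],[0.57,0.9,0],0.41]]' ;python3 -m pendant '[[[0,0,0],[0,0.5,0],0.41],[[0,0,0],[0.1,1,0],0.41]]'; python3 -m pendant '[[[0,0,0],[0,0.4,0],0.41],[[0,0,0],[0.3,0.4,0],0.41],[[0,0,0],[0.3,0.4,0],0.41],[[0,0,0],[0.3,0.4,0],0.41],[[0,0,0],[0.3,0.4,0],0.41]]'
python3 - <<'E'
from h import *
plan([.45,.15,.27],np.pi+.188)
im,K,W=cam('wrist'); cv2.imwrite('pics/w8.png',im);np.savez('w8.npz',im=im,K=K,W=W)
E
```

```text
t: 17.98
position: [0.4992, 0.0343, 0.2631]
tool_rot: [3.141, 0.0, -2.955]
ft_force: [1.2, -0.5, 0.6]
gripper_width: 0.704
t: 18.23
position: [0.4768, 0.1119, 0.2634]
tool_rot: [-3.141, 0.001, -2.958]
ft_force: [-0.6, -0.0, 0.3]
gripper_width: 0.706
t: 18.85
position: [0.4481, 0.1381, 0.2634]
tool_rot: [-3.141, 0.001, -2.957]
ft_force: [0.1, 0.6, 0.7]
gripper_width: 0.707
turn [-0.     0.001 -0.005] shift [-0.051  0.142 -0.083] calls>= 0.14 at [0.4481 0.1381 0.2634] [-3.141e+00  1.000e-03 -2.957e+00] F [0.1 0.6 0.7] gw 0.707 t 18.85
```

View pics/w8.png

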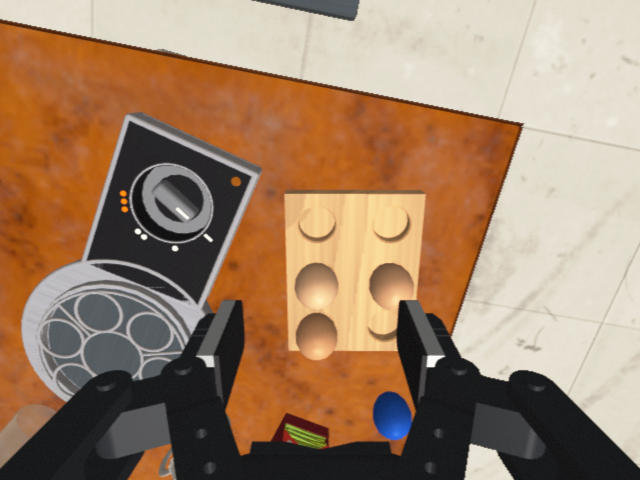

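Run:
```python
from h import *
d=np.load('w8.npz'); im=d['im']
cv2.imwrite('pics/w8c.png',cv2.resize(im[180:365,270:440],None,fx=4,fy=3.2,interpolation=2))
```

```text
(no output)
```

View pics/w8c.png

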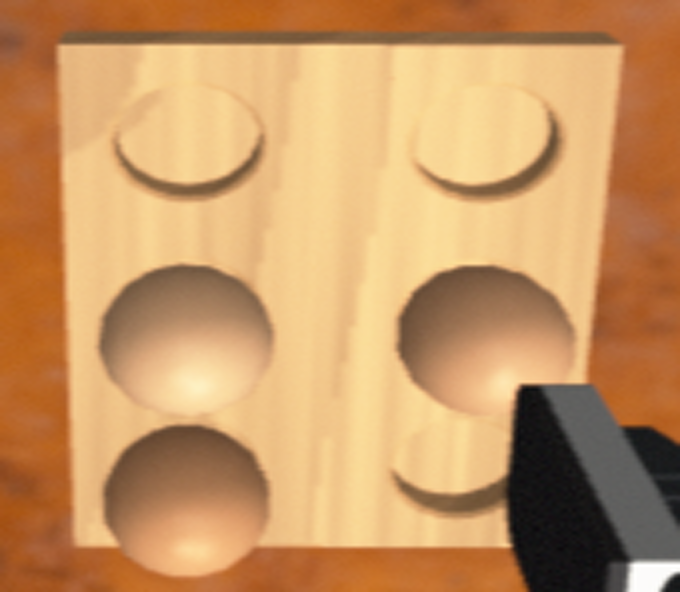

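Run:
```python
from h import *
np.set_printoptions(precision=4,suppress=True)
d=np.load('w8.npz'); im,K,W=d['im'],d['K'],d['W']
f=lambda a:np.array(a,float)/[4,3.2]+[270,180]
P=ray(K,W,f([(60,45),(622,45),(77,545),(189,141),(487,141)]),.018)[:,:2]
# holder frame: near edge -x ; image left = -y
M=np.array([(-.089,-.068),(-.089,.068),(.089,-.068),(-.058,-.037),(-.058,.037)])
print(P); 
def tf(v,M): c,s=np.cos(v[2]),np.sin(v[2]); return M@np.array([[c,s],[-s,c]])+v[:2]
r=least_squares(lambda v:(tf(v,M)-P).ravel(),[.53,.18,.19]); print(r.x,(tf(r.x,M)-P)*1000)
G=np.array([(0,-.037),(0,.037),(.058,-.037)]); print('grid',tf(r.x,G))
print('ray',ray(K,W,f([(186,340),(486,340),(187,500)]),.037))
```

```text
[[0.4626 0.1073]
 [0.4377 0.2403]
 [0.637  0.1397]
 [0.4868 0.1434]
 [0.4732 0.2157]]
[0.5373 0.1902 0.1847] [[-0.3605 -0.3514]
 [-0.4134  0.373 ]
 [ 0.25    0.014 ]
 [ 0.28   -0.2311]
 [ 0.244   0.1954]]
grid [[0.5441 0.1538]
 [0.5305 0.2265]
 [0.6011 0.1644]]
ray [[0.5445 0.1534 0.037 ]
 [0.5308 0.2264 0.037 ]
 [0.6011 0.1641 0.037 ]]
```

```bash
python3 -c "
from h import *
plan([.5443,.1536,.13],np.pi+.185)"
```

```text
turn [-0.     0.001 -0.001] shift [-1.219 -0.031  1.667] calls>= 1.67 at [0.4479 0.1381 0.2633] [-3.141  0.    -2.957] F [-0.5  0.   0.6] gw 0.705 t 18.9
```

```bash
python3 -m pendant '[[[0,0,0],[-0.5,0,0.3],0.41],[[0,0,0],[-1,0,0.9],0.41],[[0,0,0],[-1,0,0.9],0.41],[[0,0,0],[-1,0,0.9],0.41],[[0,0,0],[-1,0,0.9],0.41]]'; python3 -c "
from h import *
plan([.5443,.1536,.1],np.pi+.185)"
```

```text
t: 19.52
position: [0.5258, 0.1531, 0.1928]
tool_rot: [-3.141, 0.002, -2.956]
ft_force: [0.6, 0.3, 1.0]
gripper_width: 0.706
turn [-0.     0.003  0.   ] shift [-0.226 -0.037  1.16 ] calls>= 1.16 at [0.5258 0.1531 0.1928] [-3.141e+00  2.000e-03 -2.956e+00] F [0.6 0.3 1. ] gw 0.706 t 19.52
```

```bash
python3 -m pendant '[[[0,0,0],[-0.22,-0.037,0.4],0.41],[[0,0,0],[-0.22,-0.037,0.8],0.41],[[0,0,0],[-0.22,-0.037,1],0.41],[[0,0,0],[-0.22,-0.037,1],0.41],[[0,0,0],[-0.22,-0.037,1],0.41]]'; python3 -c "
from h import *
plan([.5443,.1536,.035],np.pi+.185)"
```

```text
t: 20.15
position: [0.5443, 0.1537, 0.1127]
tool_rot: [-3.141, 0.002, -2.956]
ft_force: [0.1, 0.0, -0.5]
gripper_width: 0.708
turn [-0.     0.003  0.   ] shift [ 0.002 -0.001  0.971] calls>= 0.97 at [0.5443 0.1537 0.1127] [-3.141e+00  2.000e-03 -2.956e+00] F [ 0.1  0.  -0.5] gw 0.708 t 20.15
```

```bash
python3 -m pendant '[[[0,0,0],[0,0,0.4],0.41],[[0,0,0],[0,0,0.75],0.41],[[0,0,0],[0,0,0.97],0.41],[[0,0,0],[0,0,0.97],0.41],[[0,0,0],[0,0,0.97],0.41]]' 20; python3 -m pendant '[[[0,0,0],[0,0,0],0.3],[[0,0,0],[0,0,0],0.2],[[0,0,0],[0,0,0],0.12],[[0,0,0],[0,0,0],0.06],[[0,0,0],[0,0,0],0],[[0,0,0],[0,0,0],-0.1],[[0,0,0],[0,0,0],-0.2],[[0,0,0],[0,0,0],-1],[[0,0,0],[0,0,0],-1]]' 20; python3 -c "
from h import *
plan([.5443,.1536,.035],np.pi+.185)"
```

```text
t: 20.78
position: [0.5444, 0.1537, 0.0346]
tool_rot: [-3.141, 0.002, -2.956]
ft_force: [0.2, 0.1, 0.1]
gripper_width: 0.703
t: 21.9
position: [0.5437, 0.1536, 0.0338]
tool_rot: [-3.142, 0.0, -2.956]
ft_force: [-0.1, 0.1, 3.9]
gripper_width: 0.498
turn [-0.  0.  0.] shift [-0.007 -0.001 -0.015] calls>= 0.02 at [0.5437 0.1536 0.0338] [-3.142  0.    -2.956] F [-0.1  0.1  3.9] gw 0.498 t 21.9
```

```bash
python3 -m pendant '[[[0,0,0],[0,0,-0.15],-1],[[0,0,0],[0,0,-0.5],-1],[[0,0,0],[0,0,-1],-1],[[0,0,0],[0,0,-1],-1]]';python3 -m pendant '[[[0,0,0],[0,0,-0.5],-1],[[0,0,0],[0,0,-0.5],-1],[[0,0,0],[0,0,-0.5],-1]]'
python3 - <<'E'
from h import *
plan([.6158,-.001,.15],np.pi+.185)
im,K,W=cam('wrist'); cv2.imwrite('pics/w9.png',im)
E
```

```text
t: 22.4
position: [0.5459, 0.1539, 0.117]
tool_rot: [-3.141, 0.006, -2.956]
ft_force: [0.9, 0.0, -0.2]
gripper_width: 0.499
t: 22.78
position: [0.5428, 0.1533, 0.1528]
tool_rot: [-3.141, -0.001, -2.956]
ft_force: [0.0, -0.1, -1.1]
gripper_width: 0.497
turn [-0.    -0.002  0.   ] shift [-0.542 -2.065  0.035] calls>= 2.06 at [0.5428 0.1533 0.1528] [-3.141e+00 -1.000e-03 -2.956e+00] F [ 0.  -0.1 -1.1] gw 0.497 t 22.77
```

View pics/w9.png

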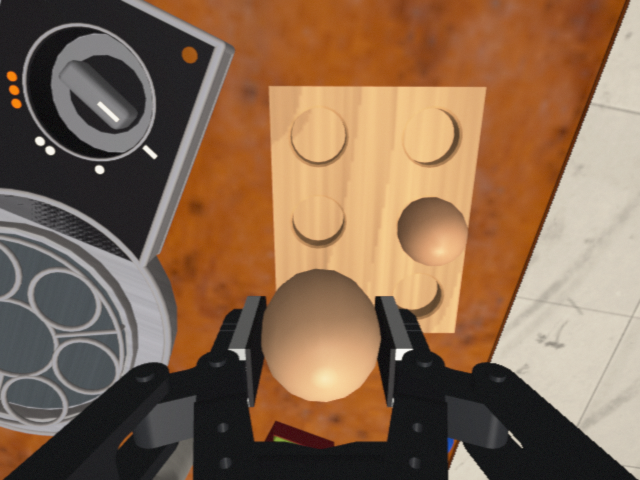

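```bash
python3 -m pendant '[[[0,0,0],[-0.15,-0.4,0],-1],[[0,0,0],[-0.3,-0.8,0],-1],[[0,0,0],[-0.3,-1,0],-1]]';python3 -m pendant '[[[0,0,0],[-0.1,-0.4,0],-1],[[0,0,0],[-0.24,-0.8,0],-1],[[0,0,0],[-0.24,-1,0],-1],[[0,0,0],[-0.24,-1.0,0],-1],[[0,0,0],[-0.24,-1.0,0],-1],[[0,0,0],[-0.24,-1.0,0],-1]]'
python3 - <<'E'
from h import *
plan([.6158,-.001,.095],np.pi+.185)
im,K,W=cam('wrist'); cv2.imwrite('pics/w10.png',im); np.savez('w10.npz',im=im,K=K,W=W)
E
```

```text
t: 23.2
position: [0.582, 0.078, 0.1522]
tool_rot: [3.142, -0.002, -2.957]
ft_force: [-0.0, 0.5, -0.9]
gripper_width: 0.496
t: 23.95
position: [0.6148, 0.0053, 0.1536]
tool_rot: [3.141, -0.001, -2.955]
ft_force: [1.1, -0.3, -0.3]
gripper_width: 0.499
turn [ 0.    -0.001  0.002] shift [ 0.002 -0.08   0.733] calls>= 0.73 at [0.6148 0.0053 0.1536] [ 3.141e+00 -1.000e-03 -2.955e+00] F [ 1.1 -0.3 -0.3] gw 0.499 t 23.95
```

View pics/w10.png

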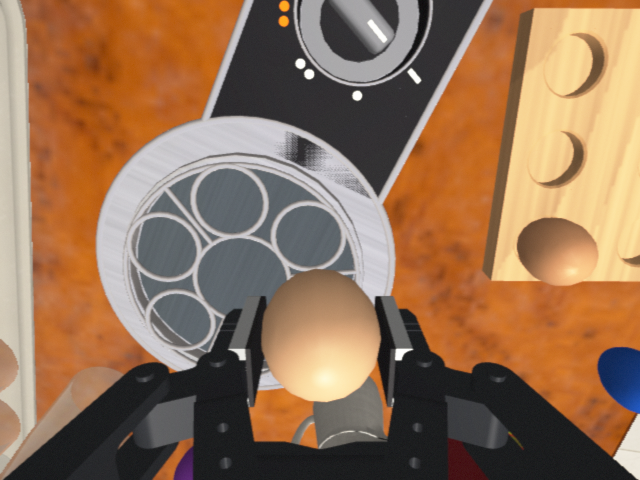

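```bash
cat >> h.py <<'E'
def rings(im,K,W,x0,y0,x1,y1,th=120,z=.0535):
    g=cv2.cvtColor(im,cv2.COLOR_BGR2GRAY)
    up=cv2.resize(g[y0:y1,x0:x1],None,fx=4,fy=4,interpolation=cv2.INTER_CUBIC)
    for st,ce,mk in blobs((up<th),2000):
        cs,_=cv2.findContours(mk.astype(np.uint8),cv2.RETR_EXTERNAL,cv2.CHAIN_APPROX_NONE)
        P=ray(K,W,cs[0][:,0]/4+[x0,y0]-.375,z); x=circ(P); res=np.std(np.hypot(*(P[:,:2]-x[:2]).T)-x[2])
        if res<5e-4: print('ring',x.round(4),'res',res.round(5))
E
python3 - <<'E'
from h import *
d=np.load('w10.npz'); rings(d['im'],d['K'],d['W'],100,120,390,340)
E
```

```text
ring [ 0.6471 -0.0364  0.0747] res 0.00041
ring [ 0.6027 -0.0511  0.0196] res 0.0001
ring [ 0.6159 -0.0011  0.0197] res 0.0001
```

```bash
python3 -m pendant '[[[0,0,0],[0,-0.08,0.1],-1],[[0,0,0],[0,-0.08,0.4],-1],[[0,0,0],[0,-0.08,0.7],-1],[[0,0,0],[0,-0.08,0.7],-1],[[0,0,0],[0,-0.08,0.7],-1]]'
python3 - <<'E'
from h import *
plan([.6155,-.001,.066],np.pi+.185)
E
```

```text
t: 24.62
position: [0.6171, -0.0022, 0.0981]
tool_rot: [-3.141, 0.0, -2.956]
ft_force: [0.1, 0.2, -0.2]
gripper_width: 0.5
turn [-0.     0.001  0.   ] shift [0.016 0.018 0.401] calls>= 0.4 at [ 0.6171 -0.0022  0.0981] [-3.141  0.    -2.956] F [ 0.1  0.2 -0.2] gw 0.5 t 24.62
```

```bash
python3 -m pendant '[[[0,0,0],[0.016,0.015,0.1],-1],[[0,0,0],[0.016,0.015,0.18],-1],[[0,0,0],[0.016,0.015,0.25],-1],[[0,0,0],[0.016,0.015,0.3],-1],[[0,0,0],[0.016,0.015,0.34],-1],[[0,0,0],[0.016,0.015,0.36],-1],[[0,0,0],[0.016,0.015,0.38],-1],[[0,0,0],[0.016,0.015,0.38],-1]]'
python3 - <<'E'
from h import *
plan([.6155,-.001,.066],np.pi+.185)
E
```

```text
t: 25.62
position: [0.6151, -0.0012, 0.0672]
tool_rot: [-3.142, -0.0, -2.956]
ft_force: [-0.0, 0.4, -1.0]
gripper_width: 0.501
turn [-0. -0.  0.] shift [-0.005  0.001  0.015] calls>= 0.02 at [ 0.6151 -0.0012  0.0672] [-3.142 -0.    -2.956] F [-0.   0.4 -1. ] gw 0.501 t 25.62
```

```bash
python3 -m pendant '[[[0,0,0],[0,0,0.01],-1],[[0,0,0],[0,0,0.02],-1],[[0,0,0],[0,0,0.025],-1],[[0,0,0],[0,0,0.025],-1]]'
python3 - <<'E'
from h import *
im,K,W=cam('wrist'); cv2.imwrite('pics/w11.png',im)
E
```

```text
t: 26.12
position: [0.6151, -0.0012, 0.0652]
tool_rot: [-3.142, -0.0, -2.956]
ft_force: [0.1, 0.6, -0.5]
gripper_width: 0.498
```

View pics/w11.png

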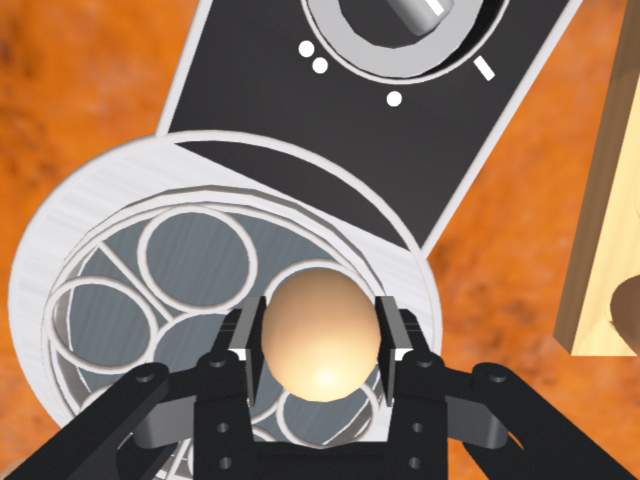

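```bash
python3 -m pendant '[[[0,0,0],[0,0,0.008],-1],[[0,0,0],[0,0,0.008],0.1],[[0,0,0],[0,0,0.008],0.2],[[0,0,0],[0,0,0.008],0.3],[[0,0,0],[0,0,0.008],0.3],[[0,0,0],[0,0,-0.1],0.3],[[0,0,0],[0,0,-0.5],0.35],[[0,0,0],[0,0,-1],0.41],[[0,0,0],[0,0,-1],0.41]]'
python3 - <<'E'
from h import *
plan([.5307,.2264,.13],np.pi+.185)
im,K,W=cam('wrist'); cv2.imwrite('pics/w12.png',im); np.savez('w12.npz',im=im,K=K,W=W)
E
```

```text
t: 27.3
position: [0.618, -0.0014, 0.1493]
tool_rot: [-3.139, 0.007, -2.956]
ft_force: [0.1, 0.3, 0.3]
gripper_width: 0.705
turn [-0.003  0.009  0.001] shift [0.55  3.    0.231] calls>= 3.0 at [ 0.618  -0.0014  0.1493] [-3.139  0.007 -2.956] F [0.1 0.3 0.3] gw 0.705 t 27.3
```

View pics/w12.png

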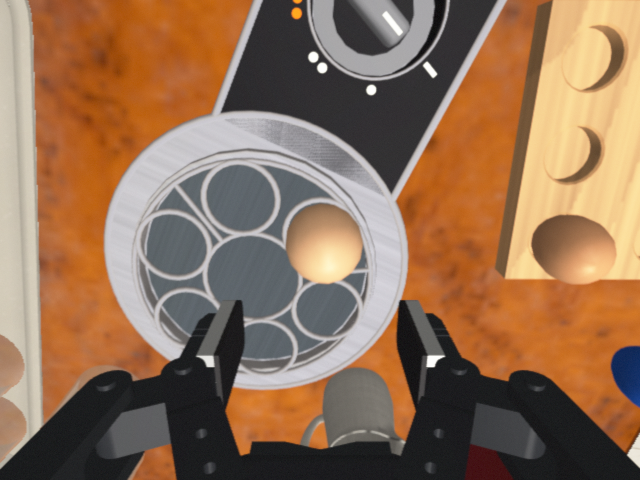

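```bash
python3 -m pendant '[[[0,0,0],[0.1,0.5,0],0.41],[[0,0,0],[0.2,1,0],0.41]]';python3 -m pendant '[[[0,0,0],[0.1,0.5,0],0.41],[[0,0,0],[0.2,1,0],0.41]]';python3 -m pendant '[[[0,0,0],[0.1,0.5,0],0.41],[[0,0,0],[0.14,0.9,0],0.41],[[0,0,0],[0.14,0.95,0],0.41],[[0,0,0],[0.14,0.95,0],0.41],[[0,0,0],[0.14,0.95,0],0.41]]'
python3 - <<'E'
from h import *
plan([.5307,.2264,.1],np.pi+.185)
E
```

```text
t: 27.6
position: [0.5835, 0.075, 0.1441]
tool_rot: [3.141, -0.002, -2.958]
ft_force: [-0.9, -0.3, 0.2]
gripper_width: 0.702
t: 27.85
position: [0.5527, 0.1512, 0.1441]
tool_rot: [3.142, -0.002, -2.957]
ft_force: [0.9, -0.0, -0.5]
gripper_width: 0.705
t: 28.48
position: [0.5294, 0.2218, 0.1449]
tool_rot: [-3.141, -0.001, -2.957]
ft_force: [0.4, -0.8, 0.4]
gripper_width: 0.705
turn [-0.001 -0.001 -0.001] shift [-0.026  0.054  0.561] calls>= 0.56 at [0.5294 0.2218 0.1449] [-3.141e+00 -1.000e-03 -2.957e+00] F [ 0.4 -0.8  0.4] gw 0.705 t 28.48
```

```bash
python3 -m pendant '[[[0,0,0],[-0.026,0.054,0.3],0.41],[[0,0,0],[-0.026,0.054,0.6],0.41],[[0,0,0],[-0.026,0.054,0.6],0.41],[[0,0,0],[-0.026,0.054,0.6],0.41],[[0,0,0],[-0.026,0.054,0.6],0.41]]'
python3 - <<'E'
from h import *
plan([.5307,.2264,.035],np.pi+.185)
E
```

```text
t: 29.1
position: [0.5314, 0.2274, 0.0983]
tool_rot: [3.142, 0.002, -2.957]
ft_force: [0.5, 0.1, -0.1]
gripper_width: 0.704
turn [ 0.     0.002 -0.   ] shift [ 0.013 -0.011  0.792] calls>= 0.79 at [0.5314 0.2274 0.0983] [ 3.142e+00  2.000e-03 -2.957e+00] F [ 0.5  0.1 -0.1] gw 0.704 t 29.1
```

```bash
python3 -m pendant '[[[0,0,0],[0.01,-0.011,0.3],0.41],[[0,0,0],[0.01,-0.011,0.6],0.41],[[0,0,0],[0.01,-0.011,0.79],0.41],[[0,0,0],[0.01,-0.011,0.79],0.41],[[0,0,0],[0.01,-0.011,0.79],0.41]]' 20; python3 -m pendant '[[[0,0,0],[0,0,0],0.3],[[0,0,0],[0,0,0],0.2],[[0,0,0],[0,0,0],0.12],[[0,0,0],[0,0,0],0.06],[[0,0,0],[0,0,0],0],[[0,0,0],[0,0,0],-0.1],[[0,0,0],[0,0,0],-0.2],[[0,0,0],[0,0,0],-1],[[0,0,0],[0,0,0],-1]]' 20; python3 -c "
from h import *
plan([.5307,.2264,.035],np.pi+.185)"
```

```text
t: 29.72
position: [0.5305, 0.2267, 0.0348]
tool_rot: [3.142, 0.001, -2.956]
ft_force: [0.2, -1.1, -0.1]
gripper_width: 0.707
t: 30.85
position: [0.53, 0.2265, 0.0342]
tool_rot: [-3.142, 0.0, -2.956]
ft_force: [-0.6, -0.1, 5.0]
gripper_width: 0.499
turn [-0.  0.  0.] shift [-0.008 -0.003 -0.01 ] calls>= 0.01 at [0.53   0.2265 0.0342] [-3.142  0.    -2.956] F [-0.6 -0.1  5. ] gw 0.499 t 30.85
```

```bash
python3 -m pendant '[[[0,0,0],[0,0,-0.15],-1],[[0,0,0],[0,0,-0.5],-1],[[0,0,0],[0,0,-1],-1],[[0,0,0],[0,0,-1],-1]]';python3 -m pendant '[[[0,0,0],[0,0,-0.6],-1],[[0,0,0],[0,0,-0.6],-1],[[0,0,0],[0,0,-0.6],-1]]'
python3 - <<'E'
from h import *
plan([.6395,-.0875,.155],np.pi+.185)
E
```

```text
t: 31.35
position: [0.5322, 0.2272, 0.1174]
tool_rot: [3.141, 0.006, -2.956]
ft_force: [0.7, 0.8, -0.5]
gripper_width: 0.501
t: 31.72
position: [0.5292, 0.2263, 0.1614]
tool_rot: [-3.141, -0.001, -2.956]
ft_force: [0.3, -0.3, -0.5]
gripper_width: 0.499
turn [-0.    -0.002  0.   ] shift [-0.633 -4.109  0.08 ] calls>= 4.11 at [0.5292 0.2263 0.1614] [-3.141e+00 -1.000e-03 -2.956e+00] F [ 0.3 -0.3 -0.5] gw 0.499 t 31.73
```

```bash
python3 -m pendant '[[[0,0,0],[-0.1,-0.4,0],-1],[[0,0,0],[-0.15,-0.8,0],-1],[[0,0,0],[-0.15,-1,0],-1]]';python3 -m pendant '[[[0,0,0],[-0.1,-0.4,0],-1],[[0,0,0],[-0.15,-0.8,0],-1],[[0,0,0],[-0.15,-1,0],-1]]';python3 -m pendant '[[[0,0,0],[-0.1,-0.4,0],-1],[[0,0,0],[-0.15,-0.8,0],-1],[[0,0,0],[-0.15,-1,0],-1]]';python3 -m pendant '[[[0,0,0],[-0.1,-0.4,0],-1],[[0,0,0],[-0.15,-0.8,0],-1],[[0,0,0],[-0.15,-1,0],-1],[[0,0,0],[-0.15,-1,0],-1],[[0,0,0],[-0.15,-1,0],-1]]'
python3 - <<'E'
from h import *
plan([.6395,-.0875,.1],np.pi+.185)
im,K,W=cam('wrist'); cv2.imwrite('pics/w13.png',im); np.savez('w13.npz',im=im,K=K,W=W)
rings(im,K,W,180,120,390,340)
E
```

```text
t: 32.1
position: [0.5556, 0.1487, 0.1604]
tool_rot: [-3.142, -0.003, -2.957]
ft_force: [0.8, -0.5, -1.1]
gripper_width: 0.501
t: 32.48
position: [0.5825, 0.0726, 0.1611]
tool_rot: [3.141, -0.002, -2.957]
ft_force: [-0.9, 0.2, 0.1]
gripper_width: 0.503
t: 32.85
position: [0.6092, -0.0034, 0.1615]
tool_rot: [3.141, -0.001, -2.957]
ft_force: [-0.3, 0.5, -1.3]
gripper_width: 0.501
t: 33.48
position: [0.6352, -0.0779, 0.1619]
tool_rot: [3.141, -0.001, -2.956]
ft_force: [-1.6, 1.2, -1.1]
gripper_width: 0.501
turn [ 0.001 -0.001  0.001] shift [-0.031 -0.129  0.773] calls>= 0.77 at [ 0.6352 -0.0779  0.1619] [ 3.141e+00 -1.000e-03 -2.956e+00] F [-1.6  1.2 -1.1] gw 0.501 t 33.48
ring [ 0.6478 -0.0406  0.0744] res 0.00042
ring [ 0.6396 -0.0879  0.0198] res 9e-05
```

View pics/w13.png

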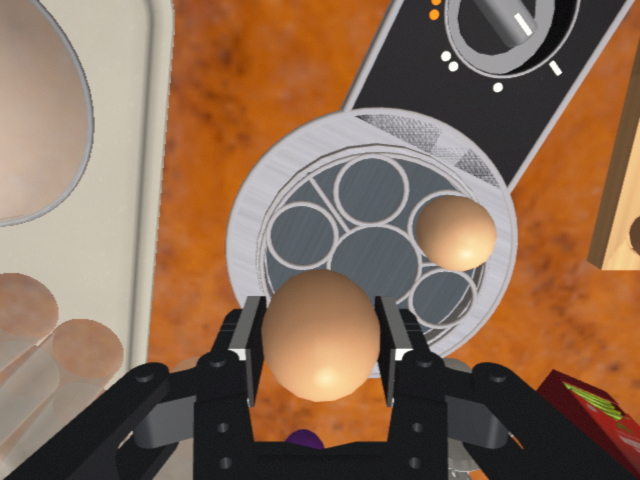

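```bash
python3 -m pendant '[[[0,0,0],[-0.031,-0.129,0.1],-1],[[0,0,0],[-0.031,-0.129,0.4],-1],[[0,0,0],[-0.031,-0.129,0.7],-1],[[0,0,0],[-0.031,-0.129,0.77],-1],[[0,0,0],[-0.031,-0.129,0.77],-1],[[0,0,0],[-0.031,-0.129,0.77],-1]]'
python3 - <<'E'
from h import *
plan([.6391,-.0877,.066],np.pi+.185)
E
```

```text
t: 34.28
position: [0.6412, -0.0891, 0.1015]
tool_rot: [-3.141, 0.002, -2.956]
ft_force: [0.9, 0.2, -1.2]
gripper_width: 0.501
turn [-0.001  0.002  0.001] shift [0.023 0.022 0.443] calls>= 0.44 at [ 0.6412 -0.0891  0.1015] [-3.141e+00  2.000e-03 -2.956e+00] F [ 0.9  0.2 -1.2] gw 0.501 t 34.27
```

```bash
python3 -m pendant '[[[0,0,0],[0.023,0.02,0.12],-1],[[0,0,0],[0.023,0.02,0.22],-1],[[0,0,0],[0.023,0.02,0.3],-1],[[0,0,0],[0.023,0.02,0.35],-1],[[0,0,0],[0.023,0.02,0.39],-1],[[0,0,0],[0.023,0.02,0.42],-1],[[0,0,0],[0.023,0.02,0.44],-1],[[0,0,0],[0.023,0.02,0.44],-1],[[0,0,0],[0.023,0.02,0.44],-1]]'
python3 - <<'E'
from h import *
plan([.6391,-.0877,.0655],np.pi+.185)
im,K,W=cam('wrist'); cv2.imwrite('pics/w14.png',im)
E
```

```text
t: 35.4
position: [0.6383, -0.0877, 0.0654]
tool_rot: [-3.141, 0.0, -2.956]
ft_force: [-0.4, 0.4, -0.2]
gripper_width: 0.5
turn [-0.  0.  0.] shift [-0.01  -0.002 -0.001] calls>= 0.01 at [ 0.6383 -0.0877  0.0654] [-3.141  0.    -2.956] F [-0.4  0.4 -0.2] gw 0.5 t 35.4
```

View pics/w14.png

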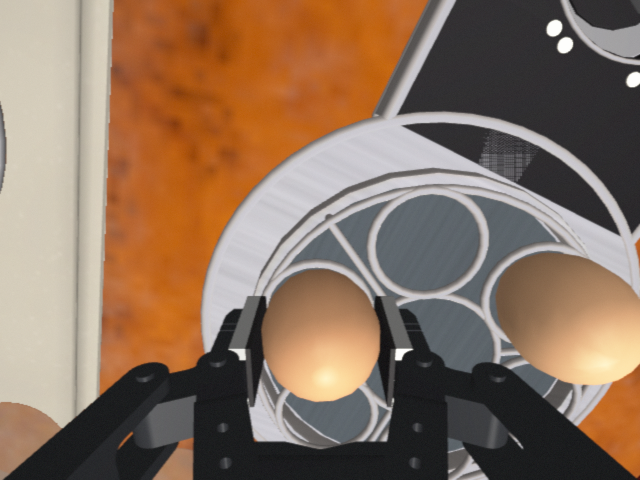

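```bash
python3 -m pendant '[[[0,0,0],[0,0,0.006],-1],[[0,0,0],[0,0,0.006],0.1],[[0,0,0],[0,0,0.006],0.2],[[0,0,0],[0,0,0.006],0.3],[[0,0,0],[0,0,0.006],0.3],[[0,0,0],[0,0,-0.1],0.3],[[0,0,0],[0,0,-0.5],0.35],[[0,0,0],[0,0,-1],0.41],[[0,0,0],[0,0,-1],0.41]]'
python3 - <<'E'
from h import *
plan([.6011,.1643,.15],np.pi+.185)
im,K,W=cam('wrist'); cv2.imwrite('pics/w15.png',im); np.savez('w15.npz',im=im,K=K,W=W)
E
```

```text
t: 36.58
position: [0.6411, -0.0883, 0.1496]
tool_rot: [-3.138, 0.007, -2.956]
ft_force: [0.6, 0.1, -1.2]
gripper_width: 0.702
turn [-0.004  0.009  0.   ] shift [-0.091  3.196 -0.015] calls>= 3.2 at [ 0.6411 -0.0883  0.1496] [-3.138  0.007 -2.956] F [ 0.6  0.1 -1.2] gw 0.702 t 36.58
```

View pics/w15.png

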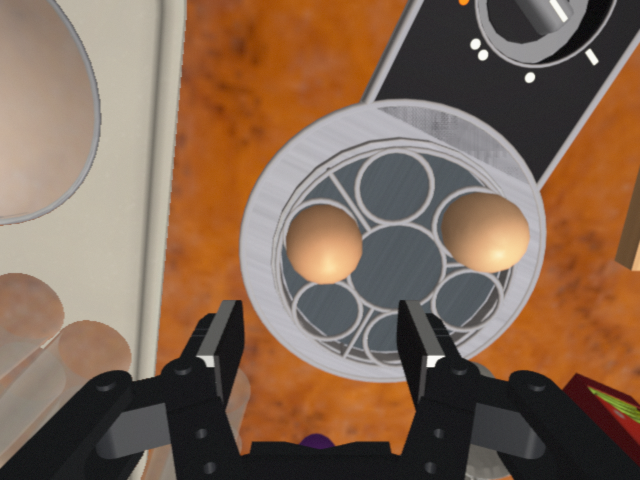

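```bash
python3 -m pendant '[[[0,0,0],[0,0.5,0],0.41],[[0,0,0],[0,1,0],0.41]]';python3 -m pendant '[[[0,0,0],[0,0.5,0],0.41],[[0,0,0],[0,1,0],0.41]]';python3 -m pendant '[[[0,0,0],[-0.05,0.5,0],0.41],[[0,0,0],[-0.1,1,0],0.41]]';python3 -m pendant '[[[0,0,0],[0,0.2,0],0.41],[[0,0,0],[0,0.2,0],0.41],[[0,0,0],[0,0.2,0],0.41],[[0,0,0],[0,0.2,0],0.41]]'
python3 - <<'E'
from h import *
plan([.6011,.1643,.1],np.pi+.185)
E
```

```text
t: 36.88
position: [0.6224, -0.0085, 0.1441]
tool_rot: [3.141, -0.002, -2.958]
ft_force: [0.7, 0.7, 0.2]
gripper_width: 0.704
t: 37.12
position: [0.6074, 0.0708, 0.144]
tool_rot: [3.141, -0.002, -2.957]
ft_force: [0.8, 0.3, 0.2]
gripper_width: 0.705
t: 37.38
position: [0.6006, 0.1508, 0.144]
tool_rot: [-3.142, -0.002, -2.956]
ft_force: [0.4, 0.1, -0.3]
gripper_width: 0.701
t: 37.88
position: [0.5992, 0.1641, 0.1452]
tool_rot: [-3.141, -0.0, -2.958]
ft_force: [0.4, 0.4, 0.4]
gripper_width: 0.705
turn [-0.001 -0.    -0.002] shift [-0.024 -0.002  0.564] calls>= 0.56 at [0.5992 0.1641 0.1452] [-3.141 -0.    -2.958] F [0.4 0.4 0.4] gw 0.705 t 37.88
```

```bash
python3 -m pendant '[[[0,0,0],[-0.02,0,0.3],0.41],[[0,0,0],[-0.02,0,0.6],0.41],[[0,0,0],[-0.02,0,0.6],0.41],[[0,0,0],[-0.02,0,0.6],0.41],[[0,0,0],[-0.02,0,0.6],0.41]]'
python3 - <<'E'
from h import *
plan([.6013,.1643,.0347],np.pi+.185)
E
```

```text
t: 38.5
position: [0.6014, 0.1657, 0.0985]
tool_rot: [-3.141, 0.002, -2.957]
ft_force: [0.1, 0.6, -1.1]
gripper_width: 0.706
turn [-0.     0.003  0.   ] shift [ 0.006 -0.016  0.797] calls>= 0.8 at [0.6014 0.1657 0.0985] [-3.141e+00  2.000e-03 -2.957e+00] F [ 0.1  0.6 -1.1] gw 0.706 t 38.5
```

```bash
python3 -m pendant '[[[0,0,0],[0,-0.014,0.3],0.41],[[0,0,0],[0,-0.014,0.6],0.41],[[0,0,0],[0,-0.014,0.79],0.41],[[0,0,0],[0,-0.014,0.79],0.41],[[0,0,0],[0,-0.014,0.79],0.41]]' 20; python3 -m pendant '[[[0,0,0],[0,0,0],0.3],[[0,0,0],[0,0,0],0.2],[[0,0,0],[0,0,0],0.12],[[0,0,0],[0,0,0],0.06],[[0,0,0],[0,0,0],0],[[0,0,0],[0,0,0],-0.1],[[0,0,0],[0,0,0],-0.2],[[0,0,0],[0,0,0],-1],[[0,0,0],[0,0,0],-1]]' 20; python3 -m pendant '[[[0,0,0],[0,0,-0.15],-1],[[0,0,0],[0,0,-0.5],-1],[[0,0,0],[0,0,-1],-1],[[0,0,0],[0,0,-1],-1]]';python3 -m pendant '[[[0,0,0],[0,0,-0.6],-1],[[0,0,0],[0,0,-0.6],-1],[[0,0,0],[0,0,-0.6],-1]]';python3 -c "
from h import *
plan([.7026,-.0236,.16],np.pi+.185)"
```

```text
t: 39.12
position: [0.6015, 0.1648, 0.0349]
tool_rot: [-3.141, 0.001, -2.956]
ft_force: [0.4, 0.2, 0.1]
gripper_width: 0.706
t: 40.25
position: [0.6009, 0.1646, 0.0342]
tool_rot: [-3.141, 0.0, -2.956]
ft_force: [-0.3, -2.3, 5.0]
gripper_width: 0.5
t: 40.75
position: [0.6031, 0.1653, 0.1176]
tool_rot: [3.142, 0.006, -2.956]
ft_force: [0.1, 0.7, -0.5]
gripper_width: 0.499
t: 41.12
position: [0.5999, 0.1646, 0.1612]
tool_rot: [3.141, -0.001, -2.956]
ft_force: [0.2, -0.7, -0.3]
gripper_width: 0.499
turn [ 0.    -0.002  0.   ] shift [-0.828 -2.549  0.014] calls>= 2.55 at [0.5999 0.1646 0.1612] [ 3.141e+00 -1.000e-03 -2.956e+00] F [ 0.2 -0.7 -0.3] gw 0.499 t 41.12
```

```bash
python3 -m pendant '[[[0,0,0],[0,-0.4,0],-1],[[0,0,0],[0,-0.8,0],-1],[[0,0,0],[0,-1,0],-1]]';python3 -m pendant '[[[0,0,0],[-0.1,-0.4,0],-1],[[0,0,0],[-0.3,-0.8,0],-1],[[0,0,0],[-0.4,-1,0],-1]]';python3 -m pendant '[[[0,0,0],[-0.2,-0.2,0],-1],[[0,0,0],[-0.3,-0.4,0],-1],[[0,0,0],[-0.3,-0.45,0],-1],[[0,0,0],[-0.3,-0.45,0],-1],[[0,0,0],[-0.3,-0.45,0],-1]]'
python3 - <<'E'
from h import *
plan([.7026,-.0236,.1],np.pi+.185)
im,K,W=cam('wrist'); cv2.imwrite('pics/w16.png',im); np.savez('w16.npz',im=im,K=K,W=W)
rings(im,K,W,180,120,390,340)
E
```

```text
t: 41.5
position: [0.6144, 0.0847, 0.1602]
tool_rot: [3.141, -0.003, -2.957]
ft_force: [0.0, 0.2, -1.3]
gripper_width: 0.501
t: 41.88
position: [0.662, 0.0123, 0.161]
tool_rot: [3.141, -0.001, -2.957]
ft_force: [0.0, 0.5, -1.2]
gripper_width: 0.503
t: 42.5
position: [0.6911, -0.017, 0.162]
tool_rot: [3.141, -0.001, -2.956]
ft_force: [-0.1, -0.2, 0.5]
gripper_width: 0.501
turn [ 0.001 -0.001  0.001] shift [-0.126 -0.108  0.775] calls>= 0.77 at [ 0.6911 -0.017   0.162 ] [ 3.141e+00 -1.000e-03 -2.956e+00] F [-0.1 -0.2  0.5] gw 0.501 t 42.5
ring [ 0.653  -0.0376  0.0282] res 0.00015
```

View pics/w16.png

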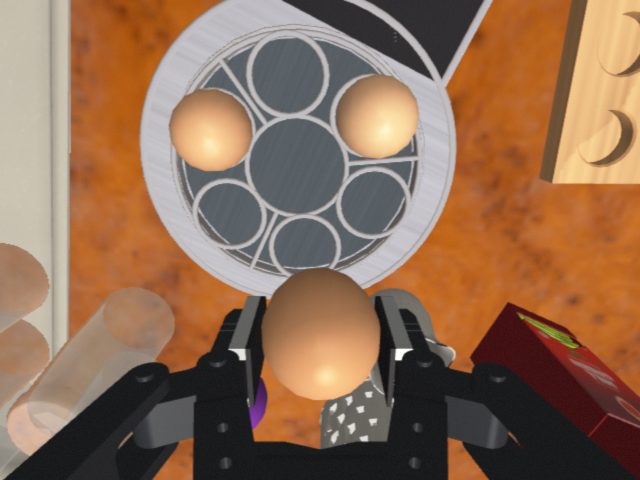

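Run:
```python
from h import *
d=np.load('w16.npz'); im,K,W=d['im'],d['K'],d['W']
for th in(110,130,140): print(th); rings(im,K,W,180,30,420,300,th)
t=np.load('t6.npz'); print('creamer',ray(t['K'],t['W'],[(256,185),(243,188),(256,200),(270,172)],.06), ray(t['K'],t['W'],[(256,201)],0.0))
```

```text
110
ring [ 0.6033 -0.0512  0.0195] res 0.00026
ring [ 0.6529 -0.0376  0.0281] res 0.00011
130
ring [ 0.6033 -0.0512  0.0198] res 0.00026
ring [ 0.653  -0.0376  0.0284] res 0.00011
140
ring [ 0.6033 -0.0512  0.0199] res 0.00027
ring [ 0.653  -0.0376  0.0285] res 0.00012
ring [0.6662 0.0125 0.0201] res 0.0001
creamer [[0.76644722 0.05361338 0.06      ]
 [0.76082046 0.08010293 0.06      ]
 [0.73536533 0.05414406 0.06      ]
 [0.79292507 0.02459231 0.06      ]] [[0.74546105 0.05857164 0.        ]]
```

```bash
python3 -m pendant '[[[0,0,0],[-0.126,-0.108,0.1],-1],[[0,0,0],[-0.126,-0.108,0.4],-1],[[0,0,0],[-0.126,-0.108,0.7],-1],[[0,0,0],[-0.126,-0.108,0.77],-1],[[0,0,0],[-0.126,-0.108,0.77],-1],[[0,0,0],[-0.126,-0.108,0.77],-1]]'
python3 - <<'E'
from h import *
plan([.7026,-.0238,.0655],np.pi+.185)
im,K,W=cam('wrist'); cv2.imwrite('pics/w17.png',im)
E
```

```text
t: 43.3
position: [0.7044, -0.0245, 0.1015]
tool_rot: [-3.141, 0.002, -2.956]
ft_force: [-0.1, -0.2, 0.5]
gripper_width: 0.499
turn [-0.001  0.002  0.   ] shift [0.021 0.013 0.45 ] calls>= 0.45 at [ 0.7044 -0.0245  0.1015] [-3.141e+00  2.000e-03 -2.956e+00] F [-0.1 -0.2  0.5] gw 0.499 t 43.3
```

View pics/w17.png

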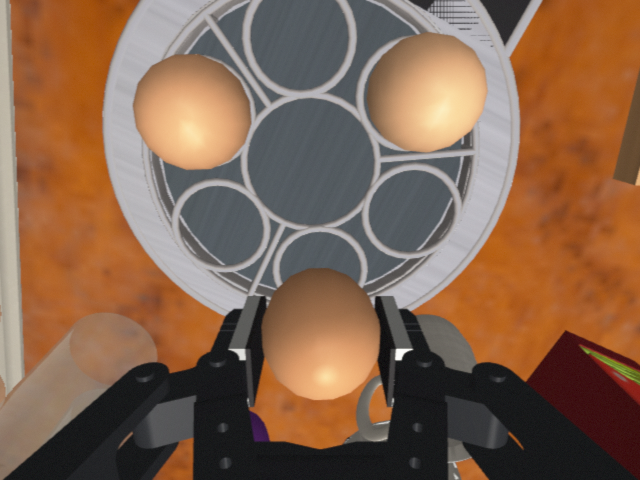

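```bash
python3 -m pendant '[[[0,0,0],[0.018,0.01,0.12],-1],[[0,0,0],[0.018,0.01,0.22],-1],[[0,0,0],[0.018,0.01,0.3],-1],[[0,0,0],[0.018,0.01,0.35],-1],[[0,0,0],[0.018,0.01,0.39],-1],[[0,0,0],[0.018,0.01,0.42],-1],[[0,0,0],[0.018,0.01,0.44],-1],[[0,0,0],[0.018,0.01,0.445],-1],[[0,0,0],[0.018,0.01,0.445],-1]]'
python3 - <<'E'
from h import *
plan([.7026,-.0238,.0655],np.pi+.185)
im,K,W=cam('wrist'); cv2.imwrite('pics/w18.png',im)
E
```

```text
t: 44.48
position: [0.7021, -0.0238, 0.0653]
tool_rot: [-3.141, 0.001, -2.956]
ft_force: [-0.4, -0.1, 2.3]
gripper_width: 0.501
turn [-0.     0.001  0.   ] shift [-0.006 -0.001 -0.002] calls>= 0.01 at [ 0.7021 -0.0238  0.0653] [-3.141e+00  1.000e-03 -2.956e+00] F [-0.4 -0.1  2.3] gw 0.501 t 44.48
```

View pics/w18.png

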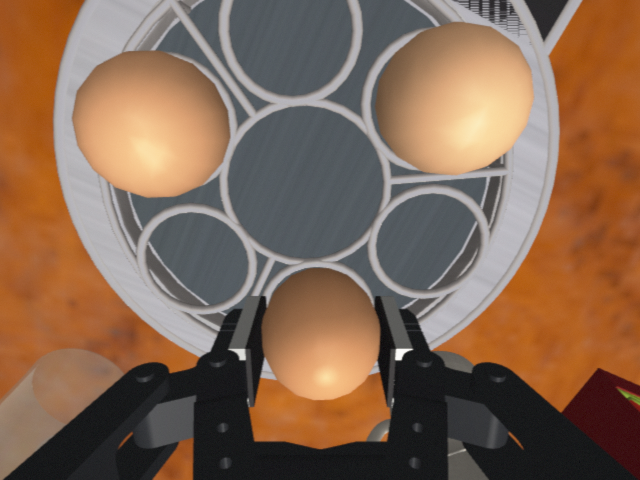

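Egg touching down lightly in the seat (2–3 N). Release, rise, then look at everything.

```bash
python3 -m pendant '[[[0,0,0],[0,0,0],-1],[[0,0,0],[0,0,0],0.1],[[0,0,0],[0,0,0],0.2],[[0,0,0],[0,0,0],0.3],[[0,0,0],[0,0,0],0.3],[[0,0,0],[0,0,-0.1],0.3],[[0,0,0],[0,0,-0.5],0.35],[[0,0,0],[0,0,-1],0.41],[[0,0,0],[0,0,-1],0.41]]';python3 -m pendant '[[[0,0,0],[0.4,0,-0.4],0.41],[[0,0,0],[0.8,0,-0.8],0.41],[[0,0,0],[1,-0.5,-1],0.41],[[0,0,0],[1,-1,-1],0.41],[[0,0,0],[1,-1,-1],0.41],[[0,0,0],[1,-1,-1],0.41]]'
python3 - <<'E'
from h import *
plan([.604,-.335,.2],np.pi)
im,K,W=cam('wrist'); cv2.imwrite('pics/w19.png',im); np.savez('w19.npz',im=im,K=K,W=W)
im,K,W=cam('top'); cv2.imwrite('pics/t19.png',im); np.savez('t19.npz',im=im,K=K,W=W)
E
```

```text
t: 45.65
position: [0.7049, -0.0242, 0.1497]
tool_rot: [-3.139, 0.008, -2.956]
ft_force: [0.3, -0.7, -0.9]
gripper_width: 0.705
t: 46.4
position: [0.6373, -0.1167, 0.2242]
tool_rot: [3.14, -0.001, -2.957]
ft_force: [0.5, 0.8, 1.0]
gripper_width: 0.704
turn [ 0.001 -0.002  0.235] shift [ 0.91  -2.606  0.3  ] calls>= 2.61 at [ 0.6373 -0.1167  0.2242] [ 3.140e+00 -1.000e-03 -2.957e+00] F [0.5 0.8 1. ] gw 0.704 t 46.4
```

View pics/w19.png

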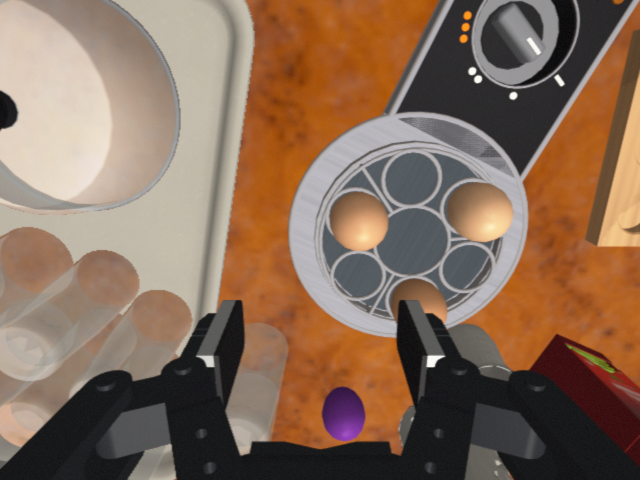

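View pics/t19.png

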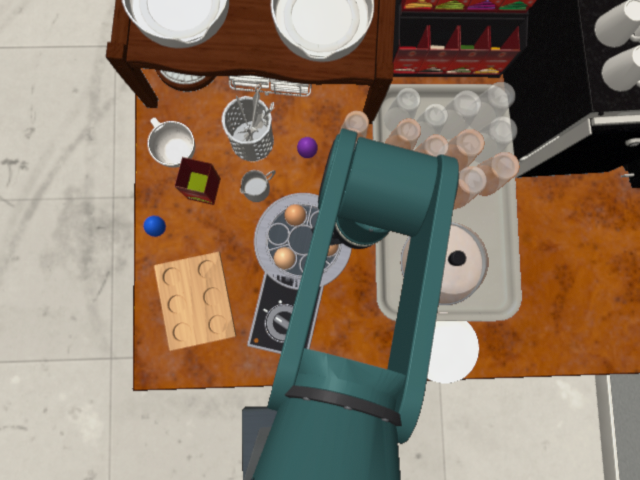

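```bash
python3 - <<'E'
from h import *
np.set_printoptions(precision=4,suppress=True)
for n in('t6','t19'):
    t=np.load(n+'.npz'); g=cv2.cvtColor(t['im'],cv2.COLOR_BGR2GRAY); roi=np.zeros(g.shape,bool); roi[240:285,430:485]=1
    for st,ce,_ in blobs((g<40)&roi,40): print(n,st,ce,ray(t['K'],t['W'],ce,.112))
E
python3 -m pendant '[[[0,0,0.1],[0.4,-0.4,0],0.2],[[0,0,0.235],[0.9,-0.8,0],0.2],[[0,0,0.235],[0.9,-0.8,0],0.2],[[0,0,0.235],[0.9,-0.8,0],0.2],[[0,0,0.235],[0.9,-0.8,0],0.2]]'
python3 - <<'E'
from h import *
plan([.58,-.335,.2],np.pi)
im,K,W=cam('top'); cv2.imwrite('pics/t20.png',im); np.savez('t20.npz',im=im,K=K,W=W)
im,K,W=cam('scene'); cv2.imwrite('pics/s20.png',im)
E
```

```text
t6 [448 240  37  25 437] [469.1899 252.9062] [[ 0.6112 -0.3581  0.112 ]]
t19 [449 252  16  13 161] [456.795  258.3665] [[ 0.6013 -0.3334  0.112 ]]
t: 47.12
position: [0.5797, -0.1921, 0.2249]
tool_rot: [3.141, 0.0, -3.139]
ft_force: [0.2, -0.6, 0.6]
gripper_width: 0.597
turn [0.    0.    0.003] shift [ 1.000e-03 -1.786e+00  3.100e-01] calls>= 1.79 at [ 0.5797 -0.1921  0.2249] [ 3.141  0.    -3.139] F [ 0.2 -0.6  0.6] gw 0.597 t 47.12
```

View pics/s20.png

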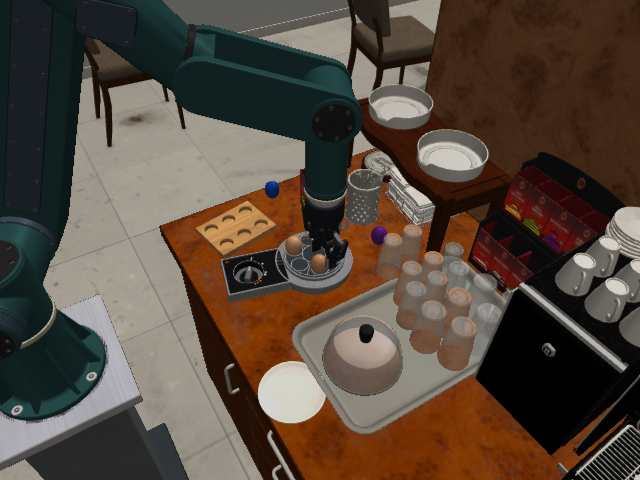

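```bash
python3 -m pendant '[[[0,0,0],[0,-0.4,0],0.2],[[0,0,0],[0,-0.9,0],0.2]]'; python3 -m pendant '[[[0,0,0],[-0.1,-0.4,0],0.2],[[0,0,0],[-0.26,-0.88,0],0.2],[[0,0,0],[-0.26,-0.88,0],0.2],[[0,0,0],[-0.26,-0.88,0],0.2],[[0,0,0],[-0.26,-0.88,0],0.2]]'
python3 - <<'E'
from h import *
np.set_printoptions(precision=4,suppress=True)
plan([.6015,-.334,.15],np.pi)
im,K,W=cam('wrist'); cv2.imwrite('pics/w20.png',im); np.savez('w20.npz',im=im,K=K,W=W)
print(proj(K,W,[[.6015,-.3337,.117]]))
E
```

```text
t: 47.48
position: [0.5797, -0.2647, 0.2249]
tool_rot: [3.141, 0.0, -3.138]
ft_force: [0.1, -0.4, -0.6]
gripper_width: 0.599
t: 48.1
position: [0.5997, -0.3343, 0.2248]
tool_rot: [3.141, -0.001, -3.14]
ft_force: [-0.4, 0.3, 0.6]
gripper_width: 0.602
turn [ 0.001 -0.001  0.003] shift [-0.023  0.003  0.935] calls>= 0.94 at [ 0.5997 -0.3343  0.2248] [ 3.141 -0.001 -3.14 ] F [-0.4  0.3  0.6] gw 0.602 t 48.1
[[319.3271 235.7926]]
```

View pics/w20.png

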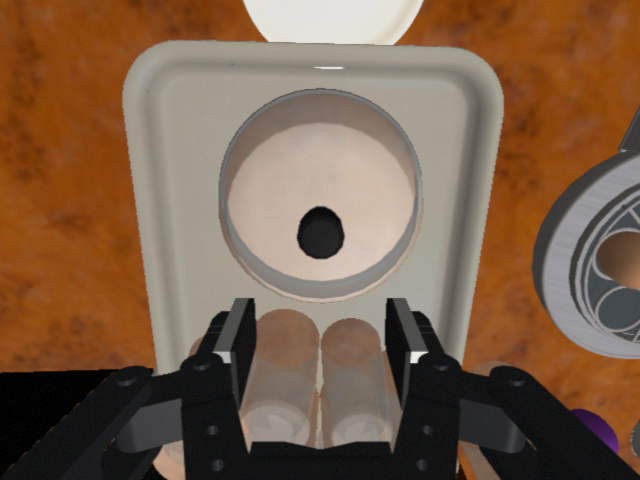

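```bash
python3 -m pendant '[[[0,0,0],[-0.025,0.01,0.4],0.2],[[0,0,0],[-0.025,0.01,0.8],0.2],[[0,0,0],[-0.025,0.01,0.9],0.2],[[0,0,0],[-0.025,0.01,0.9],0.2],[[0,0,0],[-0.025,0.01,0.9],0.2]]'
python3 - <<'E'
from h import *
plan([.6017,-.3335,.104],np.pi)
E
```

```text
t: 48.78
position: [0.6027, -0.3354, 0.1545]
tool_rot: [-3.14, 0.002, -3.141]
ft_force: [-0.3, 0.6, -0.0]
gripper_width: 0.604
turn [-0.002  0.003  0.001] shift [0.014 0.025 0.631] calls>= 0.63 at [ 0.6027 -0.3354  0.1545] [-3.140e+00  2.000e-03 -3.141e+00] F [-0.3  0.6 -0. ] gw 0.604 t 48.77
```

```bash
python3 -m pendant '[[[0,0,0],[0.012,0.02,0.25],0.2],[[0,0,0],[0.012,0.02,0.5],0.2],[[0,0,0],[0.012,0.02,0.63],0.2],[[0,0,0],[0.012,0.02,0.63],0.2],[[0,0,0],[0.012,0.02,0.63],0.2]]'; python3 -m pendant '[[[0,0,0],[0,0,0],-0.1],[[0,0,0],[0,0,0],-0.25],[[0,0,0],[0,0,0],-0.4],[[0,0,0],[0,0,0],-1],[[0,0,0],[0,0,0],-1],[[0,0,0],[0,0,0],-1]]' 30
```

```text
t: 49.4
position: [0.6013, -0.3337, 0.103]
tool_rot: [-3.141, 0.001, -3.141]
ft_force: [-0.5, -0.2, 0.8]
gripper_width: 0.601
t: 50.15
position: [0.6012, -0.3336, 0.1032]
tool_rot: [-3.141, 0.001, -3.141]
ft_force: [-0.9, -0.6, 5.7]
gripper_width: 0.347
```

```bash
python3 -m pendant '[[[0,0,0],[0,0,-0.2],-1],[[0,0,0],[0,0,-0.5],-1],[[0,0,0],[0,0,-1],-1],[[0,0,0],[0,0,-1],-1]]'; python3 -m pendant '[[[0,0,0],[0,0,-0.3],-1],[[0,0,0],[0,0,-0.55],-1],[[0,0,0],[0,0,-0.55],-1]]';  python3 - <<'E'
from h import *
plan([.6525,-.0378,.225],np.pi)
E
```

```text
t: 50.65
position: [0.6031, -0.3347, 0.1866]
tool_rot: [-3.137, 0.006, -3.141]
ft_force: [0.6, 0.4, -1.6]
gripper_width: 0.344
t: 51.02
position: [0.6014, -0.3336, 0.2272]
tool_rot: [-3.14, 0.002, -3.141]
ft_force: [0.2, 0.1, -2.7]
gripper_width: 0.342
turn [-0.001  0.002  0.001] shift [-0.642  3.697  0.024] calls>= 3.7 at [ 0.6014 -0.3336  0.2272] [-3.140e+00  2.000e-03 -3.141e+00] F [ 0.2  0.1 -2.7] gw 0.342 t 51.02
```

```bash
python3 -m pendant '[[[0,0,0],[0,0.4,0],-1],[[0,0,0],[0,0.8,0],-1],[[0,0,0],[0,1,0],-1]]';python3 -m pendant '[[[0,0,0],[0,0.4,0],-1],[[0,0,0],[0,0.8,0],-1],[[0,0,0],[0,1,0],-1]]';python3 -m pendant '[[[0,0,0],[-0.1,0.4,0],-1],[[0,0,0],[-0.2,0.8,0],-1],[[0,0,0],[-0.3,1,0],-1]]';python3 -m pendant '[[[0,0,0],[-0.2,0.3,0],-1],[[0,0,0],[-0.33,0.6,0],-1],[[0,0,0],[-0.33,0.68,0],-1],[[0,0,0],[-0.33,0.68,0],-1],[[0,0,0],[-0.33,0.68,0],-1],[[0,0,0],[-0.33,0.68,0],-1]]'
python3 - <<'E'
from h import *
plan([.6525,-.0378,.15],np.pi)
im,K,W=cam('wrist'); cv2.imwrite('pics/w21.png',im); np.savez('w21.npz',im=im,K=K,W=W)
im,K,W=cam('scene'); cv2.imwrite('pics/s21.png',cv2.resize(im[150:320,180:400],None,fx=3.4,fy=3.4,interpolation=2))
E
```

```text
t: 51.4
position: [0.5997, -0.2513, 0.2247]
tool_rot: [3.14, -0.003, -3.14]
ft_force: [-0.0, -0.4, -1.7]
gripper_width: 0.342
t: 51.78
position: [0.6003, -0.1721, 0.2256]
tool_rot: [3.141, -0.001, -3.14]
ft_force: [1.6, -0.5, -2.8]
gripper_width: 0.344
t: 52.15
position: [0.6249, -0.0925, 0.2261]
tool_rot: [-3.141, -0.001, -3.14]
ft_force: [-0.4, 0.2, -2.6]
gripper_width: 0.341
t: 52.9
position: [0.6508, -0.0398, 0.2265]
tool_rot: [-3.141, -0.0, 3.141]
ft_force: [0.2, -0.0, -1.9]
gripper_width: 0.346
turn [-0.001 -0.    -0.   ] shift [-0.021  0.026  0.956] calls>= 0.96 at [ 0.6508 -0.0398  0.2265] [-3.141 -0.     3.141] F [ 0.2 -0.  -1.9] gw 0.346 t 52.9
```

View pics/w21.png

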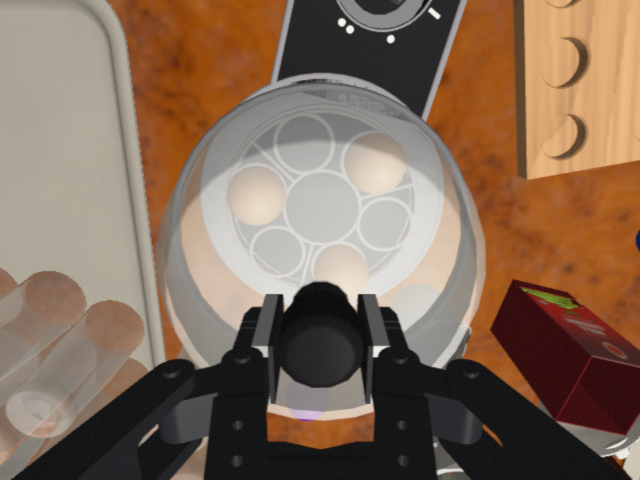

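View pics/s21.png

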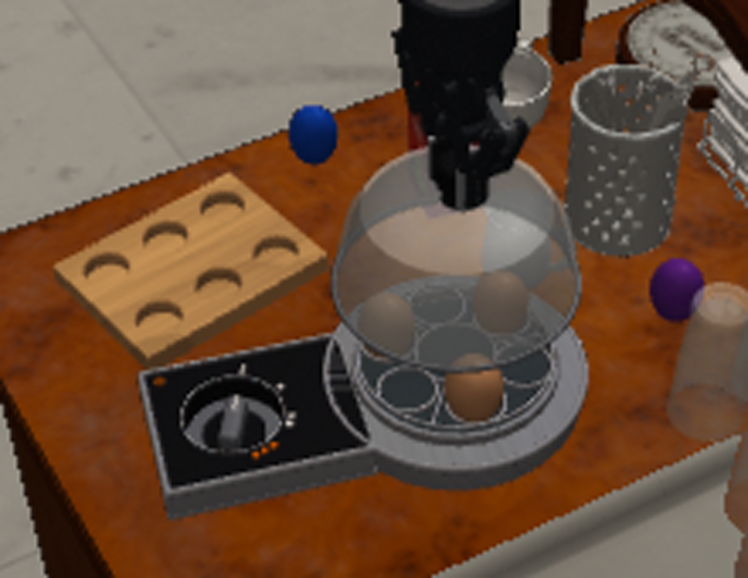

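```bash
python3 -m pendant '[[[0,0,0],[-0.021,0.026,0.15],-1],[[0,0,0],[-0.021,0.026,0.4],-1],[[0,0,0],[-0.021,0.026,0.6],-1],[[0,0,0],[-0.021,0.026,0.75],-1],[[0,0,0],[-0.021,0.026,0.75],-1],[[0,0,0],[-0.021,0.026,0.75],-1]]'
python3 - <<'E'
from h import *
plan([.6525,-.0378,.136],np.pi)
E
```

```text
t: 53.75
position: [0.6532, -0.0369, 0.1669]
tool_rot: [-3.141, 0.001, -3.141]
ft_force: [-1.7, -0.7, -1.8]
gripper_width: 0.342
turn [-0.     0.001  0.001] shift [ 0.009 -0.012  0.387] calls>= 0.39 at [ 0.6532 -0.0369  0.1669] [-3.141e+00  1.000e-03 -3.141e+00] F [-1.7 -0.7 -1.8] gw 0.342 t 53.75
```

```bash
python3 -m pendant '[[[0,0,0],[0.006,-0.012,0.12],-1],[[0,0,0],[0.006,-0.012,0.22],-1],[[0,0,0],[0.006,-0.012,0.3],-1],[[0,0,0],[0.006,-0.012,0.35],-1],[[0,0,0],[0.006,-0.012,0.38],-1],[[0,0,0],[0.006,-0.012,0.38],-1]]'; python3 -m pendant '[[[0,0,0],[0,0,0.01],-1],[[0,0,0],[0,0,0.018],-1],[[0,0,0],[0,0,0.018],-1]]'
```

```text
t: 54.5
position: [0.6522, -0.0378, 0.1359]
tool_rot: [-3.142, -0.0, -3.141]
ft_force: [0.1, -0.1, -2.1]
gripper_width: 0.342
t: 54.88
position: [0.6525, -0.0378, 0.1351]
tool_rot: [-3.141, 0.001, -3.141]
ft_force: [-0.9, 0.2, 0.8]
gripper_width: 0.344
```

```bash
python3 -m pendant '[[[0,0,0],[0,0,0.003],-0.6],[[0,0,0],[0,0,0.003],-0.3],[[0,0,0],[0,0,0.003],0],[[0,0,0],[0,0,0.003],0.2],[[0,0,0],[0,0,0.003],0.2],[[0,0,0],[0,0,-0.4],0.2],[[0,0,0],[0,0,-0.9],0.2],[[0,0,0],[0,0,-1],0.2],[[0,0,0],[0,0,-1],0.2]]' 20; python3 -m pendant '[[[0,0,0],[0.4,0,-0.3],0],[[0,0,0],[0.9,0,-0.5],-0.34],[[0,0,0],[1,0.3,-0.5],-0.34],[[0,0,0],[1,0.3,-0.5],-0.34],[[0,0,0],[1,0.3,-0.5],-0.34]]'
python3 - <<'E'
from h import *
plan([.4868,.0065,.18],np.pi+.93)
im,K,W=cam('wrist'); cv2.imwrite('pics/w22.png',im); np.savez('w22.npz',im=im,K=K,W=W)
im,K,W=cam('scene'); cv2.imwrite('pics/s22.png',cv2.resize(im[150:320,180:400],None,fx=3.4,fy=3.4,interpolation=2))
E
```

```text
t: 56.0
position: [0.6524, -0.0378, 0.2148]
tool_rot: [-3.141, 0.001, -3.141]
ft_force: [0.1, 0.7, 0.2]
gripper_width: 0.597
t: 56.62
position: [0.5721, -0.0141, 0.2535]
tool_rot: [-3.141, -0.002, -3.14]
ft_force: [0.4, 0.5, -1.0]
gripper_width: 0.327
turn [ 1.000e-03 -2.000e-03 -1.183e+00] shift [1.064 0.258 0.92 ] calls>= 1.18 at [ 0.5721 -0.0141  0.2535] [-3.141e+00 -2.000e-03 -3.140e+00] F [ 0.4  0.5 -1. ] gw 0.327 t 56.62
```

View pics/w22.png

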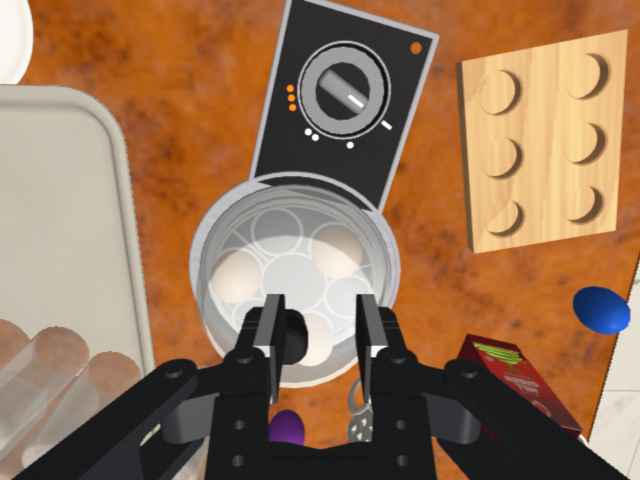

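View pics/s22.png

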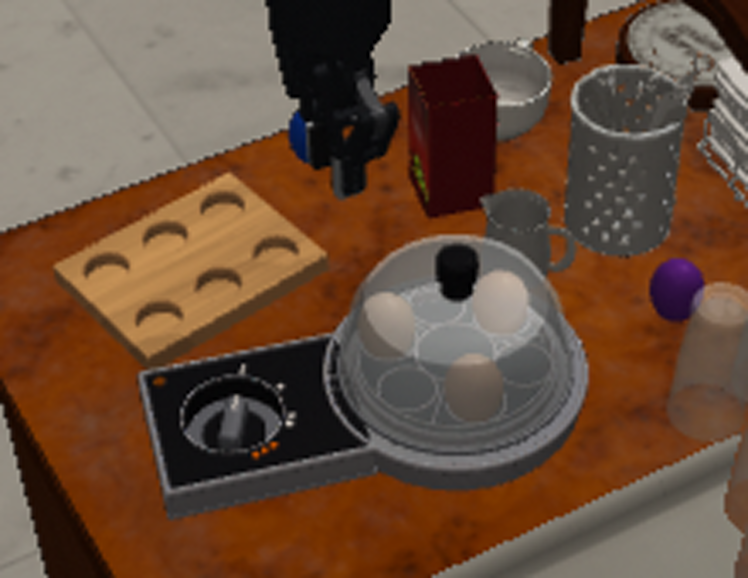

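```bash
python3 -m pendant '[[[0,0,-0.2],[0.5,0,0.2],-0.34],[[0,0,-0.4],[0.9,0.2,0.4],-0.34],[[0,0,-0.6],[1,0.25,0.6],-0.34],[[0,0,-0.8],[1,0.25,0.6],-0.34],[[0,0,-1],[1,0.25,0.6],-0.34],[[0,0,-1],[1,0.25,0.6],-0.34],[[0,0,-1],[1,0.25,0.6],-0.34]]'
python3 - <<'E'
from h import *
np.set_printoptions(precision=4,suppress=True)
plan([.4868,.0065,.13],np.pi+.93)
im,K,W=cam('wrist'); cv2.imwrite('pics/w23.png',im); np.savez('w23.npz',im=im,K=K,W=W)
E
```

```text
t: 57.6
position: [0.4925, 0.0058, 0.2065]
tool_rot: [3.142, -0.0, -2.359]
ft_force: [-0.5, 0.4, -0.1]
gripper_width: 0.328
turn [ 0.    -0.    -0.187] shift [0.044 0.056 0.956] calls>= 0.96 at [0.4925 0.0058 0.2065] [ 3.142 -0.    -2.359] F [-0.5  0.4 -0.1] gw 0.328 t 57.6
```

View pics/w23.png

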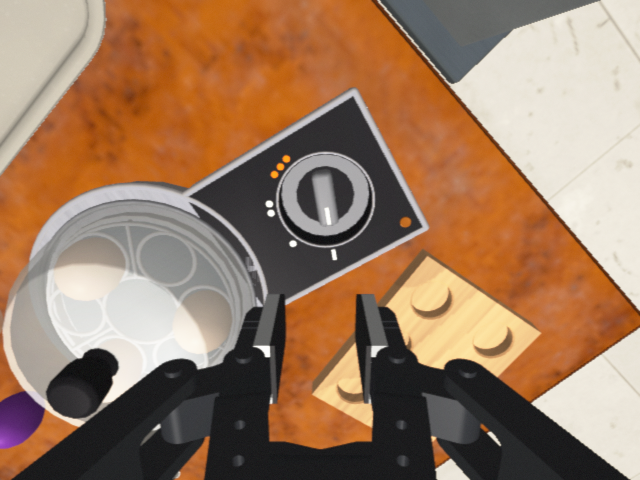

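```bash
python3 -m pendant '[[[0,0,-0.187],[0.044,0.056,0.3],-0.34],[[0,0,-0.187],[0.044,0.056,0.7],-0.34],[[0,0,-0.187],[0.044,0.056,0.95],-0.34],[[0,0,-0.187],[0.044,0.056,0.95],-0.34],[[0,0,-0.187],[0.044,0.056,0.95],-0.34],[[0,0,-0.187],[0.044,0.056,0.95],-0.34]]'
python3 - <<'E'
from h import *
plan([.4868,.0065,.033],np.pi+.93)
im,K,W=cam('wrist'); cv2.imwrite('pics/w24.png',im); np.savez('w24.npz',im=im,K=K,W=W)
E
```

```text
t: 58.4
position: [0.4875, 0.0067, 0.1316]
tool_rot: [-3.14, 0.001, -2.209]
ft_force: [-0.5, -0.4, 0.2]
gripper_width: 0.33
turn [-0.002  0.001  0.003] shift [0.008 0.008 1.233] calls>= 1.23 at [0.4875 0.0067 0.1316] [-3.140e+00  1.000e-03 -2.209e+00] F [-0.5 -0.4  0.2] gw 0.33 t 58.4
```

View pics/w24.png

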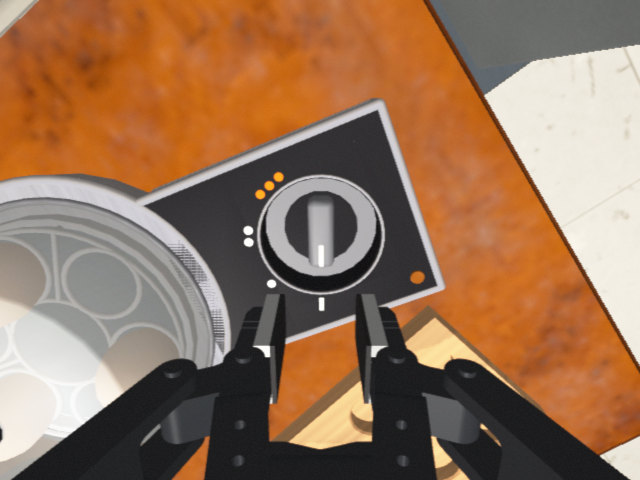

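```bash
python3 -m pendant '[[[0,0,0],[0.006,0.006,0.3],-0.34],[[0,0,0],[0.006,0.006,0.6],-0.34],[[0,0,0],[0.006,0.006,0.9],-0.34],[[0,0,0],[0.006,0.006,0.9],-0.34],[[0,0,0],[0.006,0.006,0.9],-0.34]]'; python3 -c "
from h import *
plan([.4868,.0065,.033],np.pi+.93)"
```

```text
t: 59.08
position: [0.4866, 0.0066, 0.0595]
tool_rot: [-3.14, 0.0, -2.209]
ft_force: [0.3, 1.1, -0.3]
gripper_width: 0.334
turn [-0.001  0.001  0.004] shift [-0.    -0.003  0.331] calls>= 0.33 at [0.4866 0.0066 0.0595] [-3.14   0.    -2.209] F [ 0.3  1.1 -0.3] gw 0.334 t 59.08
```

```bash
python3 -m pendant '[[[0,0,0],[0,-0.003,0.2],-0.34],[[0,0,0],[0,-0.003,0.33],-0.34],[[0,0,0],[0,-0.003,0.33],-0.34],[[0,0,0],[0,-0.003,0.33],-0.34]]'; python3 -m pendant '[[[0,0,0],[0,0,0],-0.5],[[0,0,0],[0,0,0],-0.7],[[0,0,0],[0,0,0],-1],[[0,0,0],[0,0,0],-1],[[0,0,0],[0,0,0],-1]]' 20; python3 -m pendant '[[[0,0,0.2],[0,0,0],-1],[[0,0,0.4],[0,0,0],-1],[[0,0,0.6],[0,0,0],-1],[[0,0,0.8],[0,0,0],-1],[[0,0,1],[0,0,0],-1],[[0,0,1],[0,0,0],-1]]'
```

```text
t: 59.58
position: [0.4864, 0.0065, 0.0327]
tool_rot: [-3.141, 0.0, -2.209]
ft_force: [-0.5, -0.7, 0.3]
gripper_width: 0.328
t: 60.2
position: [0.4869, 0.0061, 0.0328]
tool_rot: [-3.14, 0.0, -2.208]
ft_force: [0.3, -3.8, 5.7]
gripper_width: 0.18
t: 60.95
position: [0.4875, 0.0054, 0.0328]
tool_rot: [-3.139, 0.002, -2.995]
ft_force: [0.6, -7.4, 4.2]
gripper_width: 0.181
```

```bash
python3 -m pendant '[[[0,0,0.2],[0,0,0],-1],[[0,0,0.4],[0,0,0],-1],[[0,0,0.6],[0,0,0],-1],[[0,0,0.8],[0,0,0],-1],[[0,0,1],[0,0,0],-1],[[0,0,1],[0,0,0],-1]]';python3 -m pendant '[[[0,0,0.2],[0,0,0],-1],[[0,0,0.4],[0,0,0],-1],[[0,0,0.6],[0,0,0],-1],[[0,0,0.8],[0,0,0],-1],[[0,0,1],[0,0,0],-1],[[0,0,1],[0,0,0],-1]]';python3 -m pendant '[[[0,0,0.04],[0,0,0],-1],[[0,0,0.04],[0,0,0],-1],[[0,0,0.04],[0,0,0],-1]]'
```

```text
t: 61.7
position: [0.4872, 0.0045, 0.0328]
tool_rot: [-3.14, 0.003, 2.503]
ft_force: [0.0, -12.9, 5.0]
gripper_width: 0.181
t: 62.45
position: [0.4864, 0.004, 0.0328]
tool_rot: [3.142, 0.004, 1.719]
ft_force: [-2.6, -16.7, 6.0]
gripper_width: 0.175
t: 62.82
position: [0.4864, 0.004, 0.0328]
tool_rot: [3.142, 0.004, 1.689]
ft_force: [-2.0, -16.7, 7.9]
gripper_width: 0.183
```

```bash
python3 -m pendant '[[[0,0,0],[0,0,0],-0.6],[[0,0,0],[0,0,0],-0.34],[[0,0,0],[0,0,0],-0.34],[[0,0,0],[0,0,0],-0.34],[[0,0,0],[0,0,-0.5],-0.34],[[0,0,0],[0,0,-1],-0.34],[[0,0,0],[0,0,-1],-0.34]]';python3 -m pendant '[[[0,0,0],[0,0,-0.5],-0.34],[[0,0,0],[0,0,-0.7],-0.34],[[0,0,0],[0,0,-0.7],-0.34],[[0,0,0],[0,0,-0.7],-0.34],[[0,0,0],[0,0,-0.7],-0.34]]'
python3 - <<'E'
from h import *
im,K,W=cam('wrist'); cv2.imwrite('pics/w25.png',im); np.savez('w25.npz',im=im,K=K,W=W)
im,K,W=cam('scene'); cv2.imwrite('pics/s25.png',cv2.resize(im[150:320,180:400],None,fx=3.4,fy=3.4,interpolation=2))
E
```

```text
t: 63.7
position: [0.4884, 0.0064, 0.1148]
tool_rot: [3.136, 0.001, 1.687]
ft_force: [0.3, -0.2, 0.4]
gripper_width: 0.331
t: 64.32
position: [0.4852, 0.0067, 0.1669]
tool_rot: [-3.139, -0.001, 1.687]
ft_force: [0.2, -0.3, -0.3]
gripper_width: 0.328
```

View pics/w25.png

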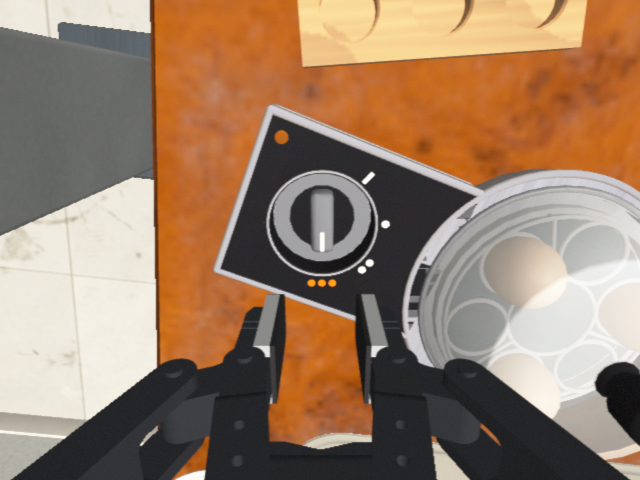

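View pics/s25.png

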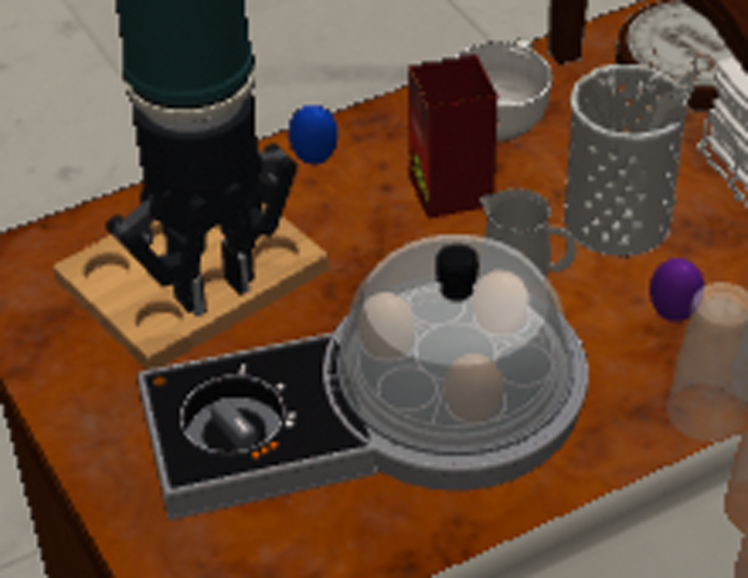

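```bash
python3 -m pendant '[[[0,0,0],[0.3,0,-0.5],-0.34],[[0,0,0],[0.5,0.2,-1],-0.34],[[0,0,0],[0.5,0.2,-1],-0.34],[[0,0,0],[0.5,0.2,-1],-0.34],[[0,0,0],[0.5,0.2,-1],-0.34]]'; python3 -m pendant '[[[0,0,0],[0.6,0,0],-0.34],[[0,0,0],[1,0,0],-0.34],[[0,0,0],[1,0,0],-0.34],[[0,0,0],[1,0,0],-0.34],[[0,0,0],[1,0,0],-0.34],[[0,0,0],[1,0,0],-0.34],[[0,0,0],[1,0,0],-0.34],[[0,0,0],[1,0,0],-0.34]]'
python3 - <<'E'
from h import *
np.set_printoptions(precision=4,suppress=True)
im,K,W=cam('top'); cv2.imwrite('pics/t26.png',im)
sc,K2,W2=cam('scene')
g=cv2.cvtColor(im,cv2.COLOR_BGR2GRAY); roi=np.zeros(g.shape,bool); roi[190:260,270:335]=1
g2=cv2.cvtColor(sc,cv2.COLOR_BGR2GRAY); r2=np.zeros(g.shape,bool); r2[215:245,300:330]=1
a=[c for s,c,_ in blobs((g<40)&roi,60)]; b=[c for s,c,_ in blobs((g2<40)&r2,60)]
print(a,b); print('knob',tri(K,W,a[0],K2,W2,b[0]))
E
```

```text
t: 65.05
position: [0.4961, 0.0478, 0.2468]
tool_rot: [-3.139, -0.0, 1.687]
ft_force: [0.0, -0.1, 0.0]
gripper_width: 0.325
t: 66.05
position: [0.4881, 0.1274, 0.2483]
tool_rot: [3.142, 0.0, 1.687]
ft_force: [-0.0, -0.3, -0.3]
gripper_width: 0.33
[array([302.9605, 233.4671])] [array([313.8704, 229.3086])]
knob (array([ 0.6537, -0.0381,  0.1386]), np.float64(0.00012923164135918006))
```

View pics/t26.png

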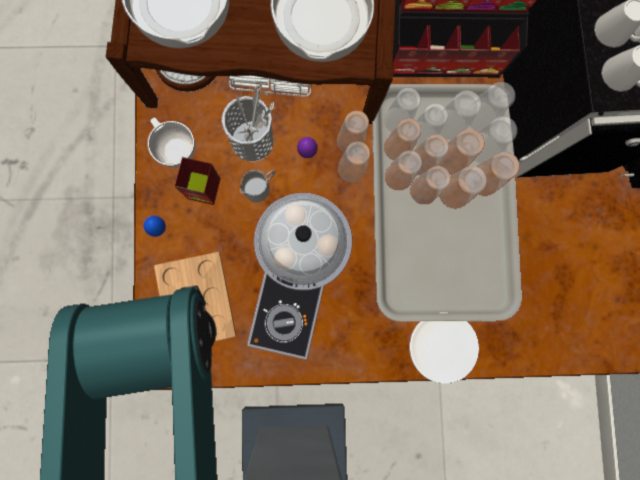

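```bash
python3 -m pendant '[[[0,0,0],[0,0,0],-0.34],[[0,0,0],[0,0,0],-0.34],[[0,0,0],[0,0,0],-0.34],[[0,0,0],[0,0,0],-0.34],[[0,0,0],[0,0,0],-0.34],[[0,0,0],[0,0,0],-0.34],[[0,0,0],[0,0,0],-0.34],[[0,0,0],[0,0,0],-0.34],[[0,0,0],[0,0,0],-0.34],[[0,0,0],[0,0,0],-0.34],[[0,0,0],[0,0,0],-0.34],[[0,0,0],[0,0,0],-0.34],[[0,0,0],[0,0,0],-0.34],[[0,0,0],[0,0,0],-0.34],[[0,0,0],[0,0,0],-0.34],[[0,0,0],[0,0,0],-0.34]]'
python3 - <<'E'
from h import *
im,K,W=cam('top'); g=cv2.cvtColor(im,cv2.COLOR_BGR2GRAY); roi=np.zeros(g.shape,bool); roi[190:260,270:335]=1
a=[c for s,c,_ in blobs((g<40)&roi,60)]; print(a)
ok=len(a)==1 and np.hypot(*(a[0]-[302.96,233.47]))<1
print(ok)
from plant import ticket
if ok: print(ticket.finish_job())
E
```

```text
t: 68.15
position: [0.4881, 0.1276, 0.2482]
tool_rot: [3.142, 0.0, 1.687]
ft_force: [-0.0, 0.3, -0.1]
gripper_width: 0.329
[array([302.91503268, 233.47058824])]
True
the job is handed in; nothing more can be done
None
```

The whole job was done in the order asked and handed in at about 68 s of the 210 s allowed. There is no verdict yet.

- **What I did:** I turned the dial back to the white dash and set the lid down on the tray. Then I stood all three eggs in alternate seats, gripping each at 20 N, put the lid back and turned the dial clockwise to the three orange dots.
- **Lid:** In the last pictures its knob is within about 1 mm of the cooker's centre, and the seated height matched what I expected. It was never knocked aside.
- **Dial:** The pointer lines up with the middle orange dot.
- **Eggs:** The holder is empty and all three eggs stand in their seats. The one light touchdown I felt measured about 2 N. One egg was released less than 1 mm above the pan floor.
- **Everything else:** The jug, tea box and blue and purple look-alikes have not moved, and the arm was clear of everything at hand-in.

No check failed or disagreed. The only thing out of the ordinary was a side force of up to about 17 N while turning the dial, well below the limits.

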